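Torque down the strainer cap

TASK

Tighten the hexagon cap of the milk strainer with the torque wrench: set the wrench's ring fully down over the hexagon, without forcing it, and turn clockwise (seen from above) until the wrench clicks, that is until its head gives way at the pin; do not drive it on to the end of its give. Then take the wrench off and put it down gently so that it lies flat on the table, clear of the strainer, and leave the other things on the table where they are.

Things in the scene. Friction and masses are not known exactly. Their poses are not given: they have to be found in the camera images.
- wrench: Handle of a click-type torque wrench (0.61 kg with its head, 362 mm long), lying loose on the table. Origin: underside, 150 mm behind the ring's centre; x points to the ring, z up; balance point at x = 15 mm. Steel housing to grip: x -60 to +85 mm, 22 mm wide, z 3 to 27 mm. Black rubber grip: x -170 to -60 mm, 30 mm wide, z 0 to 30 mm. Breakaway pin at x = 100 mm.
- wrench_head (a joint): Breakaway joint at the wrench's pin, rad: 0 = straight, held firmly by a spring. It gives only when the handle is turned clockwise with more than 2.4 N m at the pin: the handle then snaps on ahead of the head with falling resistance, up to a hard stop at 0.14. It springs back to 0 when let off.
- ring (a point): Centre of the wrench's steel ring head, at its underside, 50 mm ahead of the pin. The ring is 18 mm thick, 69 mm across outside, with a through hexagon 48 mm across flats. x points from the pin to the ring's centre; two flats face along x. Its underside is level with that of the rubber grip.
- cap_seat (a point): Centre of the cap's hexagon at its foot, on the cap's upright axis, 112 mm above the table. The hexagon is steel, 46 mm across flats, 20 mm high, its top 4 mm chamfered; two flats face along this x; it turns with the cap. Around its foot is the cap's knurled disc, 86 mm across, 12 mm thick, on which the wrench's ring rests when fully down.
- strainer: Upright stainless line strainer on a base plate 170 x 115 mm, bolted down: a pot 64 mm across with a pipe stub 38 mm across out of either side, along x, reaching 120 mm from the axis and not higher than 90 mm. Origin: on the cap's axis, at the table.
- mould_a: Bystander: white cheese mould filled with curd, 95 mm across, 74 mm high. Origin under its centre.
- mould_b: Bystander: another such mould.
- mould_c: Bystander: a third such mould, near the wrench.
- tub: Bystander: white tub with a wire bail, 110 mm across, 84 mm high. Origin under its centre.
- gasket: Bystander: black rubber gasket ring, 51 mm across, 6 mm thick, lying beside the wrench. Origin under its centre.
- screen: Bystander: perforated steel strainer screen standing upright beside the strainer, 54 mm across, 97 mm high. Origin under its centre.
- clamp: Bystander: open ring of a steel pipe clamp lying flat beside the strainer, about 95 mm long, 14 mm high. Origin under its centre.
- dot (a point): Punched dark dot, 6 mm across, on top of the disc of the strainer's screw cap, 35 mm from the cap's axis; it turns with the cap. The cap starts 9 to 30 degrees short of its seat, not known which; it turns clockwise (seen from above) with a drag of 0.6 N m, comes up hard when it is home, and stays where it is left.
Mind the look-alikes: they are no part of the job. Of the things shaped like the strainer, the stainless one is meant.

How it is judged:
By the outcome, as a careful person would: the job done as asked, in the order asked, and still so for the second after the job is handed in, with the robot touching nothing.
It also fails if it takes over 67 s, if anything falls off the work surface, if the arm or the gripper's body presses on something with over 40 N, if the wrist force passes 120 N, or if a joint passes its speed limit or range.

ROBOT

A 6-joint arm with a two-finger parallel gripper is mounted at the origin on the work surface. World frame = base frame: x ahead of the robot, y to its left, z up, the work surface at z = 0. Lengths are in m, angles in degrees, forces in N, time in s.
With the tool pointing down it reaches from about 0.375 to 0.9 m from the base axis. Payload 3.1 kg.
Tool frame: the origin (TCP) lies between the finger pads; the fingertips stand 11 mm ahead of it and the grasp point (between the pads) lies 8 mm behind it; x points along the fingers, y is the direction in which the jaws open and shut, and the axes are right-handed (so a half turn about x gives the same grasp; the last joint's range is limited). The gripper opens to 87 mm and grips with 3 to 60 N. Pads are 19 mm wide; open, the fingers measure 117 mm over their backs; the gripper's body (75 mm by 190 mm) begins 51 mm behind the grasp point.
Start: joints at [58.7, 30.224, 82.088, -0, 67.689, -10.227], TCP at [0.225, 0.583, 0.205] pointing down, gripper open.
Joint ranges: [-176.69, 176.69], [-43.24, 126.21], [12.49, 139.97], [-82, 262], [0, 151.66], [-163.58, 163.58]. Speed limits (degrees/s): [159.86, 159.86, 180, 180, 180, 180].

INTERFACE

Orientations are given as a 3x3 rotation matrix whose columns are the frame's x, y, z axes.
In Python, from rig import bot gives the robot as it stands.
- The arm moves only by the shell command python3 -m inch 'ROWS' [OPENING]. ROWS is a JSON object of lists of equal length, an entry for each row: "dp": the shift along the tool's x, y, z in mm, a list of three; "yaw": the turn about the tool's x in degrees. In form: {"dp": [[tx, ty, tz], ...], "yaw": [yaw, ...]}. A call has 1 to 20 rows; each row shifts and turns the commanded pose from where the row before left it, along the tool's axes as they then stand; what a row does not reach is not made up. A row lasts 1/12 s, in which the tool goes at most 41.7 mm and 7.16 degrees, less where a joint would pass 70% of its speed; a pose out of reach is approached as far as the arm can. A call is refused whole if a number of a shift passes 41.7 or a number of a turn 7.16, either way. A call with a gripper value outside its range is refused whole. OPENING is the finger opening in mm, from 0 to 87, set as the call begins (- or left out, the last holds). The fingers move at their own pace and stop on an object; the grip force is fixed at half the most. Time passes only in rows, so rows that do not move let the fingers close. It gives the time, the measured TCP pose, the force and the opening at its end, in the units of the state.
- bot.read_state(): the state, without advancing time (a new reading comes with each control period).
- bot.capture(name): name is "scene" or "top"; returns a dict with "color" (384x512x3 uint8, red, green, blue), "intrinsics" (3x3 intrinsics, pixels), "k1" (the pictures are not rectified: a ray, as slopes to the right and down, at radius r is drawn at 1 + k1 r^2 times it, then the intrinsics apply), "pose" (4x4, takes a point from camera to world coordinates). Camera axes: x right, y down, z forward; pixel columns grow to the right and rows downward; lengths in m; the calibration is good to about 2 mm. A picture is of the moment at which its call begins. There is no depth.
- bot.hand_in(): hands the job in, once; it reports no verdict.
The state is a dict: "time_s": time; "joint_positions": joint angles; "qvel": joint speeds; "tau": joint torques, N m; "position": TCP position; "tcp_rot": TCP orientation; "force": force on the tool from outside, world axes, zero at the start; "moment": the same for the moment, N m; "opening": opening from 0.0 (shut) to 1.0 (fully open).
Only numpy, scipy, OpenCV 4.12 (cv2) and the standard library are available. Lean on these libraries where they do the work, as an engineer would, in place of code of your own. Each camera call takes 0.05 s, during which the arm holds its last target.

## Working session

There is one attempt and no reset: what is moved stays moved. The work goes in short steps, Python scripts to look and compute and a shell command to move; the robot and the scene stay as the last step left them, time stands still between calls to the robot, and variables do not carry over. Pictures are saved under pics/ and viewed, and the job is handed in when it is done.

```bash
ls; mkdir -p pics; python3 - <<'E'
from rig import bot
import cv2
s=bot.read_state(); print(s)
for n in("scene","top"):
    c=bot.capture(n); cv2.imwrite(f"pics/{n}0.png",c["color"][:,:,::-1]); print(c["intrinsics"],c["k1"],c["pose"])
E
```

```text
pics
{'time_s': 0.0, 'joint_positions': array([ 5.86972496e+01,  3.02794710e+01,  8.21553953e+01, -1.82510964e-03,
        6.76880262e+01, -1.02280508e+01]), 'qvel': array([-0.05133944,  0.05875763,  0.04633821, -0.14375755,  0.03261026,
        0.04398263]), 'tau': array([ 1.72716004e-04, -4.40037382e+01, -1.76598573e+01,  6.34344388e-02,
        5.81102434e-02, -1.35450655e-04]), 'position': array([0.22432991, 0.58254192, 0.20377175]), 'tcp_rot': array([[-1.08921230e-03,  3.59572338e-01,  9.33116578e-01],
       [-1.84796544e-03,  9.33114814e-01, -3.59573815e-01],
       [-9.99997699e-01, -2.11601941e-03, -3.51882875e-04]]), 'force': array([ 0.09355957, -0.00559927,  0.11135181]), 'moment': array([-0.01945607,  0.03420755,  0.00568871]), 'opening': 0.9987341688008128}
[[378.65674252   0.         259.16507805]
 [  0.         378.65674252 188.30369783]
 [  0.           0.           1.        ]] 0.03271151083361742 [[-0.62267778  0.50517941 -0.59755012  1.27542972]
 [ 0.78237285  0.38941526 -0.48605399  0.63428693]
 [-0.01284933 -0.77016201 -0.63771889  0.91681439]
 [ 0.          0.          0.          1.        ]]
[[498.46779506   0.         252.72195346]
 [  0.         498.46779506 197.87483101]
 [  0.           0.           1.        ]] -0.04571446425297323 [[ 1.39567447e-02 -9.75066835e-01  2.21472068e-01  1.99757289e-01]
 [-9.99894937e-01 -1.44771349e-02 -7.26483276e-04  3.34525965e-03]
 [ 3.91465075e-03 -2.21438660e-01 -9.75166445e-01  1.45750682e+00]
 [ 0.00000000e+00  0.00000000e+00  0.00000000e+00  1.00000000e+00]]
```

View pics/scene0.png

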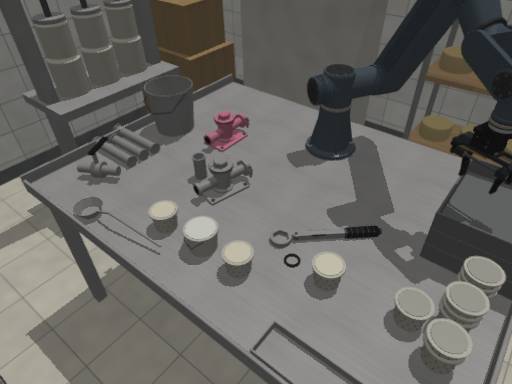

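View pics/top0.png

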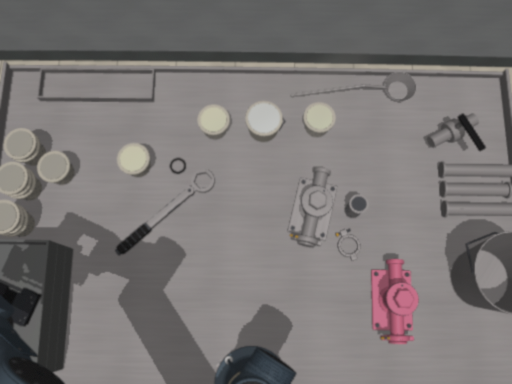

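The top view shows the wrench ring at about (203,181) and its grip at (132,238). The stainless strainer's cap is at (317,200), and the red strainer at (403,298) is the look-alike. Next I'll enlarge both areas.

```bash
cat > h.py <<'E'
import numpy as np, cv2
from rig import bot
def ray(c,u,v):
    K=c["intrinsics"];k=c["k1"]
    d=cv2.undistortPoints(np.array([[[u,v]]],float),K,np.array([k,0,0,0,0.]))[0,0]
    R=c["pose"][:3,:3]; return c["pose"][:3,3],R@np.array([d[0],d[1],1])
def at(c,u,v,z):
    o,d=ray(c,u,v); return o+d*(z-o[2])/d[2]
def proj(c,p):
    T=np.linalg.inv(c["pose"]);p=np.atleast_2d(p); q=p@T[:3,:3].T+T[:3,3]
    s=q[:,:2]/q[:,2:]; s=s*(1+c["k1"]*(s**2).sum(1,keepdims=True))
    K=c["intrinsics"]; return s@K[:2,:2].T+K[:2,2]
def crop(c,x0,y0,w,h,k,name,pts=None,img=None):
    im=c["color"][:,:,::-1][y0:y0+h,x0:x0+w]
    im=cv2.resize(im,None,fx=k,fy=k,interpolation=cv2.INTER_CUBIC)
    if pts is not None:
        for p in pts: 
            q=((np.array(p)-[x0,y0]+.5)*k-.5).round().astype(int); cv2.circle(im,tuple(int(a) for a in q),2,(0,0,255),-1)
    cv2.imwrite(f"pics/{name}.png",im)
E
python3 - <<'E'
from h import *
c=bot.capture("top")
crop(c,110,150,120,110,6,"w1"); crop(c,280,155,100,100,6,"s1")
d=bot.capture("scene"); crop(d,260,215,130,90,6,"w2");crop(d,180,130,90,80,7,"s2")
E
```

```text
(no output)
```

View pics/w1.png

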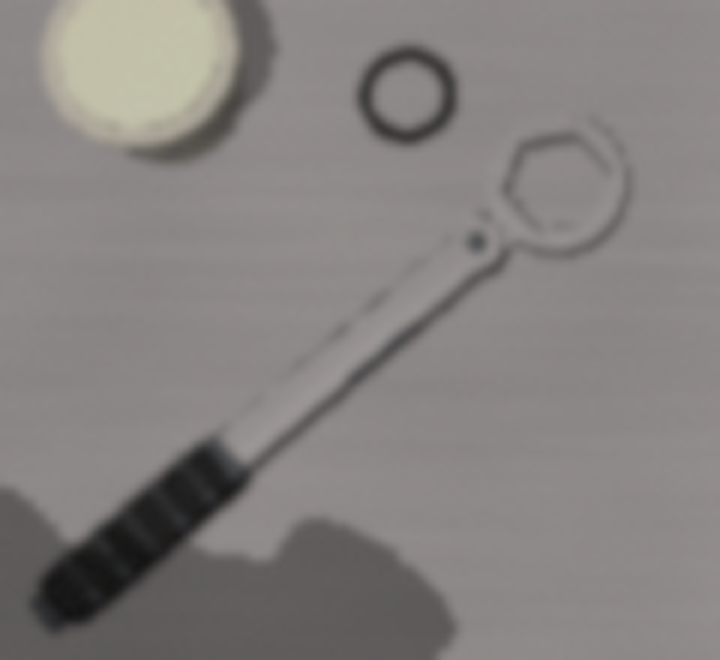

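View pics/s1.png

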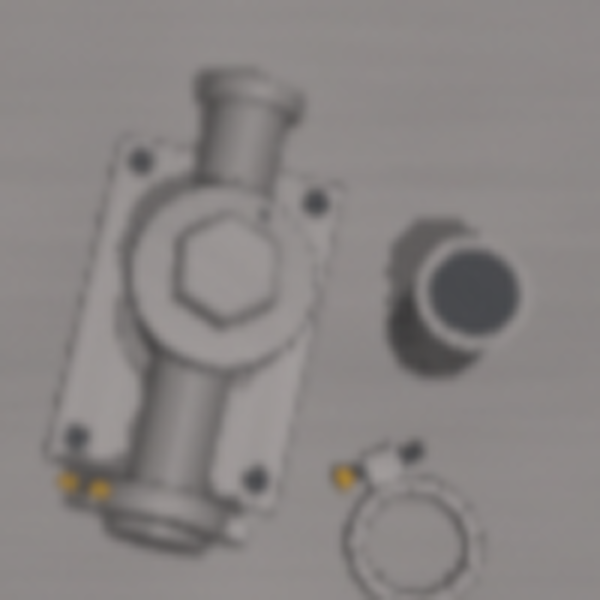

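View pics/s2.png

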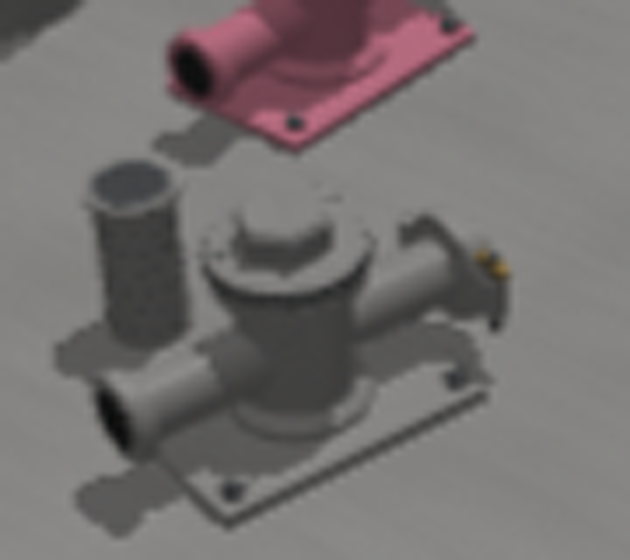

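View pics/w2.png

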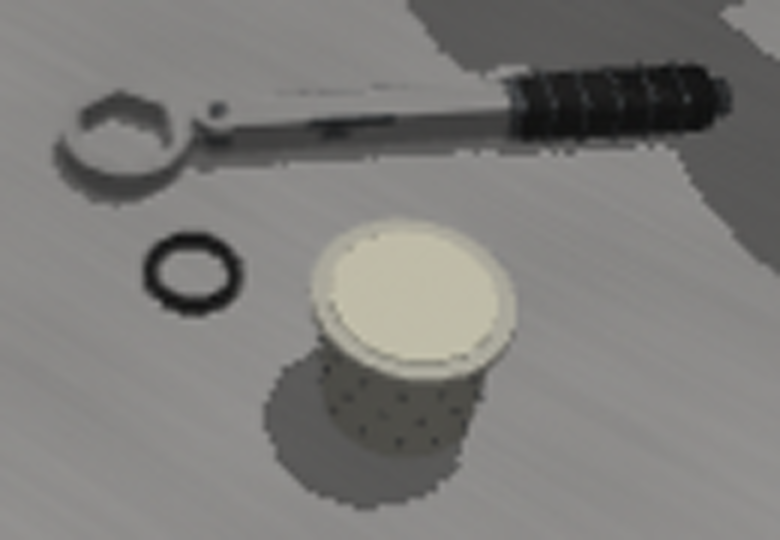

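```bash
python3 - <<'E'
from h import *
c=bot.capture("top"); d=bot.capture("scene")
def P(x,y,x0,y0,k): return ((x+.5)/k-.5+x0,(y+.5)/k-.5+y0)
T=lambda x,y:P(x,y,280,155,6)
print("disc top",at(c,*T(224,275),.112)," hex top",at(c,*T(226.5,268),.132))
S=lambda x,y:P(x,y,180,130,7)
print("hex scene top",at(d,*S(286,212),.132),"disc scene",at(d,*S(288,243),.112))
V=[(227,208),(280,240),(277,300),(223,328),(174,292),(178,238)]
pts=np.array([at(c,*T(*v),.130)[:2] for v in V]);ctr=pts.mean(0);print(ctr)
q=pts-ctr;print(np.hypot(*q.T)*1e3,(np.degrees(np.arctan2(q[:,1],q[:,0])))%60)
dt=at(c,*T(263,213),.112)[:2];print("dot",dt)
print("pipe",[at(c,*T(*v),.06) for v in((250,90),(155,535))])
print("bolts",[at(c,*T(*v),.01) for v in((140,160),(316,202),(77,437),(257,480))])
W=lambda x,y:P(x,y,110,150,6)
print("ring",at(c,*W(565,186),.018),"pin",at(c,*W(476,241),.022),"grip",at(c,*W(226,457),.027),at(c,*W(50,605),.015))
Q=lambda x,y:P(x,y,260,215,6)
print("ring s",at(d,*Q(124,135),.018),"pin",at(d,*Q(218,109),.022))
print("gasket",at(c,*W(408,95),.003),"mould_c",at(c,*W(142,53),.074))
print("screen",at(c,*T(475,290),.097),"clamp",at(c,*T(410,540),.014))
E
```

```text
disc top [ 0.50076129 -0.17545352  0.112     ]  hex top [ 0.4995657  -0.17398241  0.132     ]
hex scene top [ 0.49978736 -0.17319475  0.132     ] disc scene [ 0.4996647  -0.17404102  0.112     ]
[ 0.50023564 -0.17426022]
[27.93727914 27.995374   27.1501594  28.20119248 26.79686353 25.78890601] [58.69306997 58.24916152 57.00050647 55.91654858 56.0176465  58.45895883]
dot [ 0.53048421 -0.194005  ]
pipe [array([ 0.60473954, -0.19640183,  0.06      ]), array([ 0.38671451, -0.14812093,  0.06      ])]
bolts [array([ 0.58193828, -0.14775639,  0.01      ]), array([ 0.56161319, -0.23559917,  0.01      ]), array([ 0.44116416, -0.11568899,  0.01      ]), array([ 0.4211125 , -0.20372435,  0.01      ])]
ring [0.57744431 0.14918905 0.018     ] pin [0.54766981 0.19177675 0.022     ] grip [0.43691641 0.30799668 0.027     ] [0.36498586 0.39180854 0.015     ]
ring s [0.58428855 0.15613175 0.018     ] pin [0.54086753 0.18706023 0.022     ]
gasket [0.62784885 0.23200527 0.003     ] mould_c [0.6263144  0.35087963 0.074     ]
screen [ 0.49867466 -0.29478991  0.097     ] clamp [ 0.39206576 -0.27722763  0.014     ]
```

```bash
cat > ov.py <<'E'
from h import *
def wpts(x,y,th):
    # origin pose -> list of outline points
    t=np.radians(th);R=np.array([[np.cos(t),-np.sin(t)],[np.sin(t),np.cos(t)]])
    L=[]
    a=np.linspace(0,2*np.pi,90)
    L+= [(150+34.5*np.cos(b),34.5*np.sin(b),18) for b in a]
    h=[(150+48/np.sqrt(3)*np.cos(b),48/np.sqrt(3)*np.sin(b)) for b in np.radians(30+60*np.arange(7))]
    for p,q in zip(h,h[1:]): L+=[(p[0]+(q[0]-p[0])*s,p[1]+(q[1]-p[1])*s,18) for s in np.linspace(0,1,12)]
    for s in np.linspace(-60,85,50): L+=[(s,11,27),(s,-11,27)]
    for s in np.linspace(-170,-60,40): L+=[(s,15,15),(s,-15,15)]
    for s in np.linspace(-15,15,10): L+=[(-170,s,15)]
    L+=[(100,0,22)]
    L=np.array(L)/1e3
    return np.c_[L[:,:2]@R.T+[x,y],L[:,2]]
def cpts(x,y,th):
    a=np.linspace(0,2*np.pi,120)
    L=[(43*np.cos(b),43*np.sin(b),112) for b in a]
    for r,z in((46,112),(46,128)):
        h=[(r/np.sqrt(3)*np.cos(b),r/np.sqrt(3)*np.sin(b)) for b in np.radians(30+th+60*np.arange(7))]
        for p,q in zip(h,h[1:]): L+=[(p[0]+(q[0]-p[0])*s,p[1]+(q[1]-p[1])*s,z) for s in np.linspace(0,1,12)]
    L+=[(35*np.cos(np.radians(th)),35*np.sin(np.radians(th)),112)]
    return np.array(L)/1e3+[x,y,0]
E
python3 - <<'E'
from ov import *
c=bot.capture("top"); d=bot.capture("scene")
w=wpts(.5802-.15*np.cos(np.radians(-46)),.1535+.15*np.sin(np.radians(46)),-46)
print(w.shape)
crop(c,110,150,120,110,6,"ow1",proj(c,w)); crop(d,260,215,130,90,6,"ow2",proj(d,w))
k=cpts(.500,-.174,-32.6)
crop(c,280,155,70,70,8,"os1",proj(c,k)); crop(d,190,140,60,50,10,"os2",proj(d,k))
E
```

```text
(353, 3)
```

View pics/ow1.png

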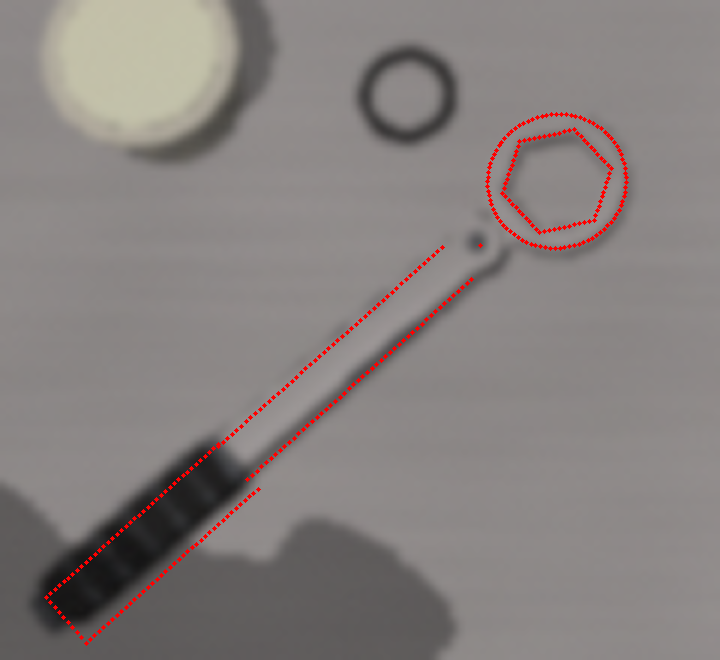

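View pics/ow2.png

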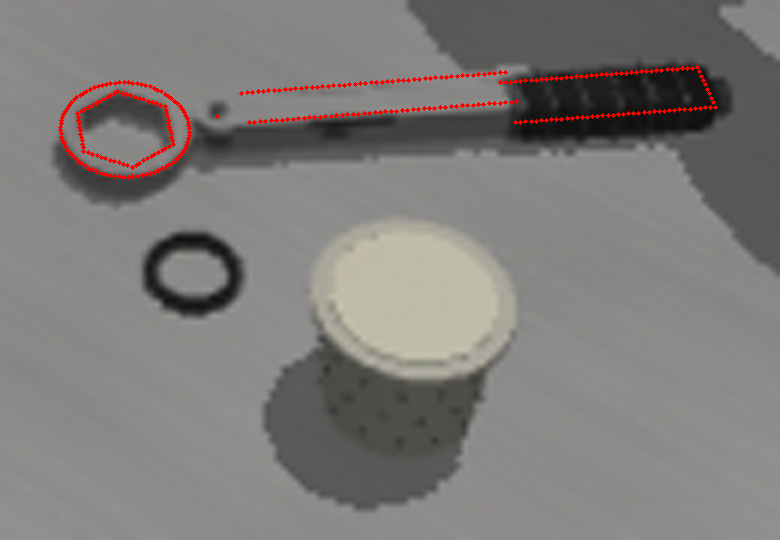

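View pics/os1.png

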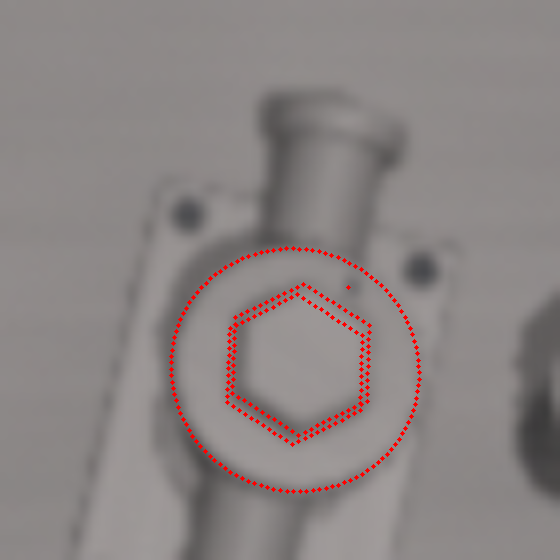

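View pics/os2.png

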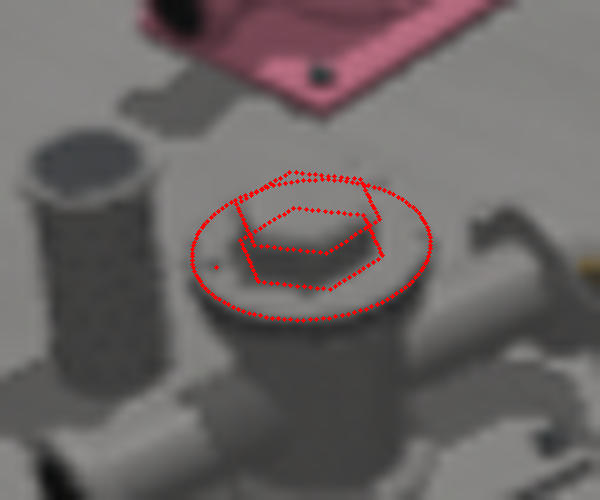

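```bash
cat > fit.py <<'E'
from ov import *
from scipy.optimize import minimize
from scipy.ndimage import map_coordinates
def gm(c,s=0.8):
    g=cv2.GaussianBlur(c["color"].astype(np.float32),(0,0),s)
    m=np.zeros(g.shape[:2])
    for i in range(3):
        m=np.maximum(m,np.hypot(cv2.Sobel(g[:,:,i],cv2.CV_32F,1,0),cv2.Sobel(g[:,:,i],cv2.CV_32F,0,1)))
    return np.minimum(m,60)
def fit(cams,model,x0,span=(.006,.006,4)):
    G=[(c,gm(c)) for c in cams]
    def f(p):
        q=np.array(x0)+np.array(p)*span
        M=model(*q)
        return -sum(map_coordinates(m,proj(c,M)[:,::-1].T,order=1,mode='nearest').mean() for c,m in G)
    best=None
    rng=np.random.default_rng(0)
    S=sorted(((f(p),tuple(p)) for p in rng.uniform(-1,1,(600,3))))[:8]
    for v,p in S:
        r=minimize(f,p,method='Nelder-Mead')
        if best is None or r.fun<best.fun:best=r
    return np.array(x0)+best.x*span,best.fun
def wring(rx,ry,th):
    t=np.radians(th);return wpts(rx-.15*np.cos(t),ry-.15*np.sin(t),th)
E
python3 - <<'E'
from fit import *
c=bot.capture("top"); d=bot.capture("scene")
for n,cs in(("top",[c]),("scene",[d]),("both",[c,d])):
    print(n,fit(cs,wring,(.579,.152,-47)),fit(cs,cpts,(.5,-.174,-32)))
w=wring(*fit([c,d],wring,(.579,.152,-47))[0])
crop(c,110,150,120,110,6,"pw1",proj(c,w)); crop(d,260,215,130,90,6,"pw2",proj(d,w))
k=cpts(*fit([c,d],cpts,(.5,-.174,-32))[0])
crop(c,280,155,70,70,8,"ps1",proj(c,k)); crop(d,190,140,60,50,10,"ps2",proj(d,k))
def j(a,b,n):
    a=cv2.imread(f"pics/{a}.png");b=cv2.imread(f"pics/{b}.png");h=400
    cv2.imwrite(f"pics/{n}.png",cv2.resize(np.hstack([cv2.resize(i,(int(i.shape[1]*h/i.shape[0]),h)) for i in(a,b)]),None,fx=.78,fy=.78))
j("pw1","pw2","pw");j("ps1","ps2","ps")
E
```

```text
top (array([  0.57194684,   0.14992655, -48.5447701 ]), np.float64(-49.417859655023285)) (array([  0.49899988,  -0.17925059, -34.33158941]), np.float64(-46.42945004170787))
scene (array([  0.58185639,   0.16258302, -43.24869136]), np.float64(-50.26006062460407)) (array([  0.50652457,  -0.17403691, -20.19513537]), np.float64(-45.40972684600628))
both (array([  0.57272157,   0.15074489, -48.06595218]), np.float64(-89.34586591473897)) (array([  0.50357793,  -0.17140573, -27.56518061]), np.float64(-89.80930544457236))
```

View pics/pw.png

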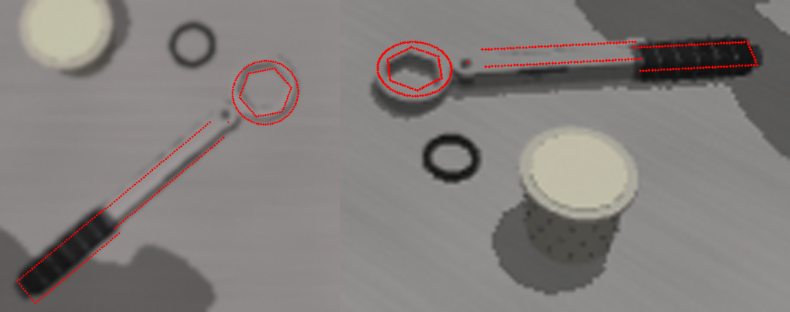

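View pics/ps.png

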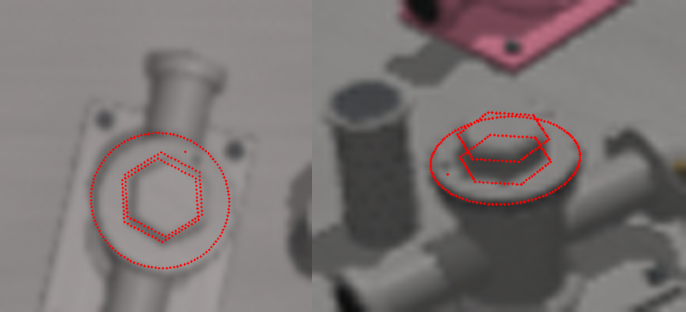

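```bash
cat > go.py <<'E'
from h import *
def plan(x,y,z,th=None):
    "th: wanted wrench angle; jaw axis = th+90 (mod 180). Prints shift in present tool axes (translate first), then yaw"
    s=bot.read_state();R=s["tcp_rot"];d=np.array([x,y,z])-s["position"]
    print("t",s["time_s"],"pos",(s["position"]*1e3).round(1),"F",s["force"].round(1),"M",s["moment"].round(2),"op",round(87*s["opening"],1))
    print("dp tool mm",(R.T@d*1e3).round(1),"tilt",(R[:2,0]*57.3).round(2),"j",s["joint_positions"].round(0))
    ja=np.degrees(np.arctan2(R[1,1],R[0,1]))
    if th is not None: print("jaw",round(ja,2),"yaw",round(-((th+90-ja+90)%180-90),2))
E
python3 -c "
from go import *
plan(.4877,.256,.12,-48)"
```

```text
t 0.5 pos [224.7 583.2 204.7] F [ 0.3 -0.4 -0.7] M [-0.02 -0.06 -0.03] op 87.1
dp tool mm [  84.7 -210.7  363.1] tilt [-0.   -0.01] j [ 59.  30.  82.   0.  68. -10.]
jaw 68.92 yaw 26.92
```

```bash
python3 -m inch '{"dp":[[7,-17.5,30.3],[7,-17.5,30.3],[7,-17.5,30.3],[7,-17.5,30.3],[7,-17.5,30.3],[7,-17.5,30.3],[7,-17.5,30.3],[7,-17.5,30.3],[7,-17.5,30.3],[7,-17.5,30.3],[7,-17.5,30.3],[7,-17.5,30.3],[0,0,0],[0,0,0],[0,0,0],[0,0,0],[0,0,0],[0,0,0],[0,0,0]],"yaw":[0,0,0,0,0,0,0,0,0,0,0,0,6.7,6.7,6.7,6.8,0,0,0]}' 87
python3 - <<'E'
from go import *
plan(.4877,.256,.0135,-48)
c=bot.capture("top");d=bot.capture("scene")
crop(c,110,150,120,110,6,"g1");crop(d,260,195,130,100,6,"g2")
E
```

```text
time_s: 2.08
position: [0.4885, 0.2566, 0.1209]
tcp_rot: [[0.0, 0.741, 0.671], [0.0, 0.671, -0.741], [-1.0, 0.0, 0.0]]
force: [-0.1, -0.2, 0.5]
opening: 1.002
t 2.0833 pos [488.5 256.6 120.9] F [-0.1 -0.2  0.5] M [-0.02 -0.01 -0.03] op 87.2
dp tool mm [107.4  -1.   -0.2] tilt [0.02 0.  ] j [ 16.  31.  97.  -0.  52. -26.]
jaw 42.18 yaw 0.18
```

View pics/g1.png

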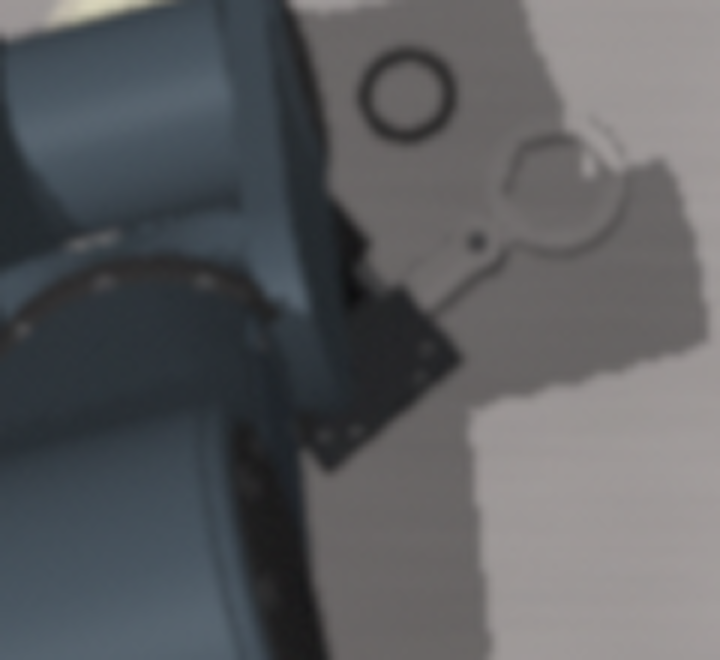

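View pics/g2.png

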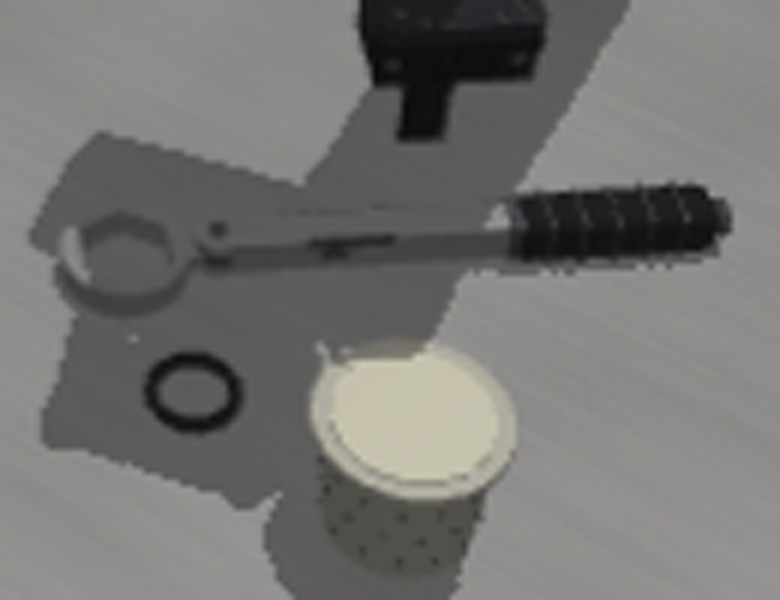

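The jaws straddle the housing, and the gripper body clears mould_c by about 20 mm. I'll descend.

```bash
python3 -m inch '{"dp":[[12,-0.2,0],[12,-0.2,0],[12,-0.2,0],[12,-0.2,0],[12,-0.2,0],[12,0,0],[12,0,0],[10,0,0],[8,0,0],[5,0,0],[0,0,0],[0,0,0]],"yaw":[0,0,0,0,0,0,0,0,0,0,0,0]}' 87
python3 -c "
from go import *
plan(.4877,.256,.0135,-48)"
```

```text
time_s: 3.18
position: [0.4877, 0.2559, 0.0137]
tcp_rot: [[-0.0, 0.743, 0.67], [-0.0, 0.67, -0.743], [-1.0, -0.0, -0.0]]
force: [-0.2, -0.3, 1.0]
opening: 1.004
t 3.1833 pos [487.7 255.9  13.7] F [-0.2 -0.3  1. ] M [-0.01  0.03  0.02] op 87.3
dp tool mm [ 0.2  0.1 -0.1] tilt [-0.01 -0.  ] j [ 16.  41. 101.  -0.  38. -26.]
jaw 42.04 yaw 0.04
```

```bash
python3 -m inch '{"dp":[[0,0,0],[0,0,0],[0,0,0],[0,0,0],[0,0,0],[0,0,0],[0,0,0],[0,0,0],[0,0,0],[0,0,0],[0,0,0],[0,0,0]],"yaw":[0,0,0,0,0,0,0,0,0,0,0,0]}' 0
python3 -c "
from go import *
plan(.4877,.256,.0135,-48)"
```

```text
time_s: 4.18
position: [0.4877, 0.2558, 0.0137]
tcp_rot: [[-0.0, 0.743, 0.669], [-0.0, 0.669, -0.743], [-1.0, -0.0, -0.0]]
force: [0.5, 0.6, 0.1]
opening: 0.175
t 4.1833 pos [487.7 255.8  13.7] F [0.5 0.6 0.1] M [-0.02  0.   -0.01] op 15.3
dp tool mm [ 0.2  0.1 -0.1] tilt [-0. -0.] j [ 16.  41. 101.  -0.  38. -26.]
jaw 42.03 yaw 0.03
```

```bash
python3 -m inch '{"dp":[[0,0,0],[0,0,0],[0,0,0],[0,0,0]],"yaw":[0,0,0,0]}'
python3 - <<'E'
from go import *
plan(.4877,.256,.0135,-48)
d=bot.capture("scene");crop(d,260,195,130,100,6,"g3")
E
```

```text
time_s: 4.52
position: [0.4877, 0.2558, 0.0138]
tcp_rot: [[0.0, 0.743, 0.67], [0.0, 0.67, -0.743], [-1.0, 0.0, 0.0]]
force: [0.0, 0.3, -0.4]
opening: 0.011
t 4.5167 pos [487.7 255.8  13.8] F [ 0.   0.3 -0.4] M [-0.    0.04 -0.01] op 0.9
dp tool mm [ 0.3  0.1 -0.1] tilt [0. 0.] j [ 16.  41. 101.  -0.  38. -26.]
jaw 42.03 yaw 0.03
```

View pics/g3.png

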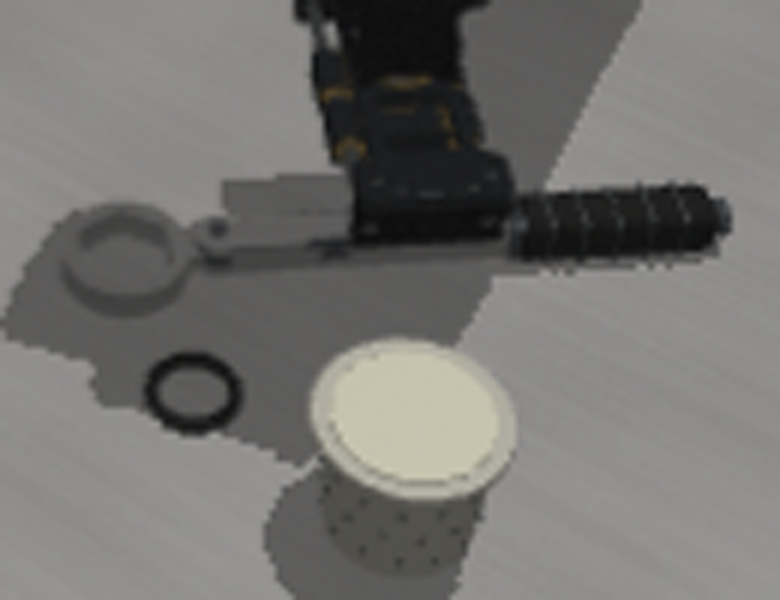

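```bash
python3 - <<'E'
from go import *
c=bot.capture("top");d=bot.capture("scene")
p=bot.read_state()["position"]
print(proj(c,[p]),proj(d,[p]))
crop(c,100,140,130,120,6,"g4",proj(c,[p]))
crop(d,230,120,200,150,4,"g5",proj(d,[p]))
E
```

```text
[[166.77155406 209.803505  ]] [[322.63970916 234.58801135]]
```

View pics/g4.png

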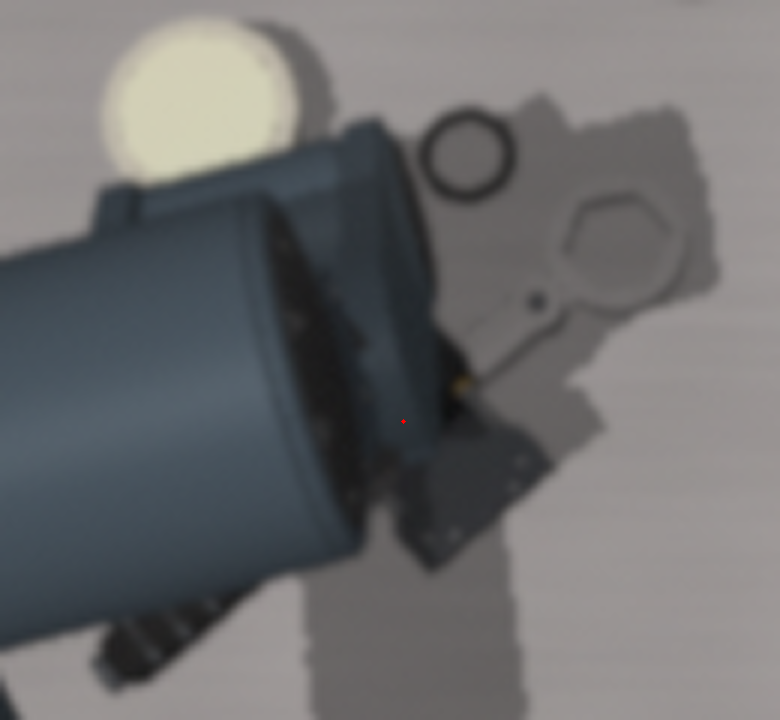

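View pics/g5.png

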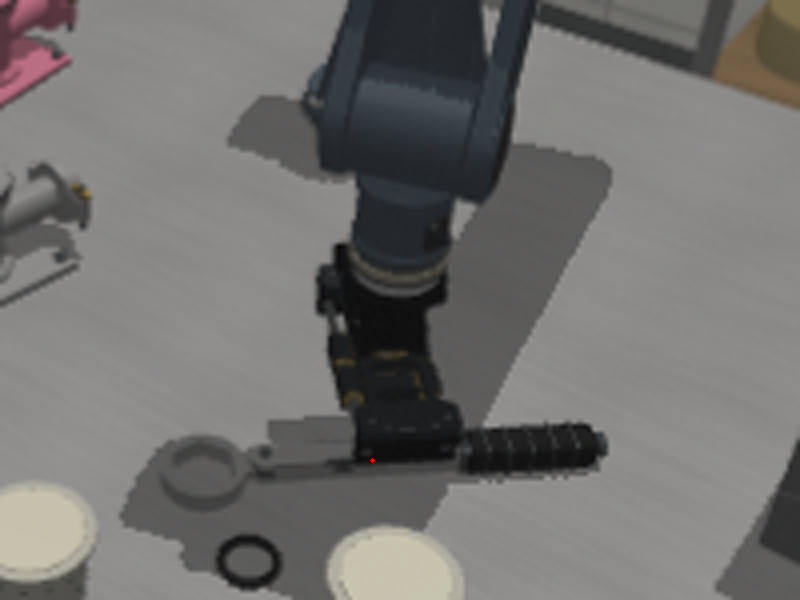

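The opening reads about 0, but the TCP projects onto the housing and the wrench hasn't visibly moved. A small lift will show whether it is held.

```bash
python3 -m inch '{"dp":[[-5,0,0],[-5,0,0],[-10,0,0],[-10,0,0],[-10,0,0],[0,0,0],[0,0,0]],"yaw":[0,0,0,0,0,0,0]}'
python3 - <<'E'
from go import *
plan(.4877,.256,.0135,-48)
d=bot.capture("scene");p=bot.read_state()["position"]
c=bot.capture("top");crop(c,100,140,130,120,6,"g7")
crop(d,260,175,130,100,6,"g6",proj(d,[p]))
E
```

```text
time_s: 5.25
position: [0.4885, 0.2561, 0.055]
tcp_rot: [[0.002, 0.743, 0.669], [0.001, 0.669, -0.743], [-1.0, 0.002, 0.001]]
force: [0.7, 0.2, -0.5]
opening: 0.008
t 5.25 pos [488.5 256.1  55. ] F [ 0.7  0.2 -0.5] M [-0.07  0.02  0.04] op 0.7
dp tool mm [41.5 -0.7 -0.5] tilt [0.14 0.04] j [ 16.  37. 100.   0.  43. -26.]
jaw 42.03 yaw 0.03
```

View pics/g6.png

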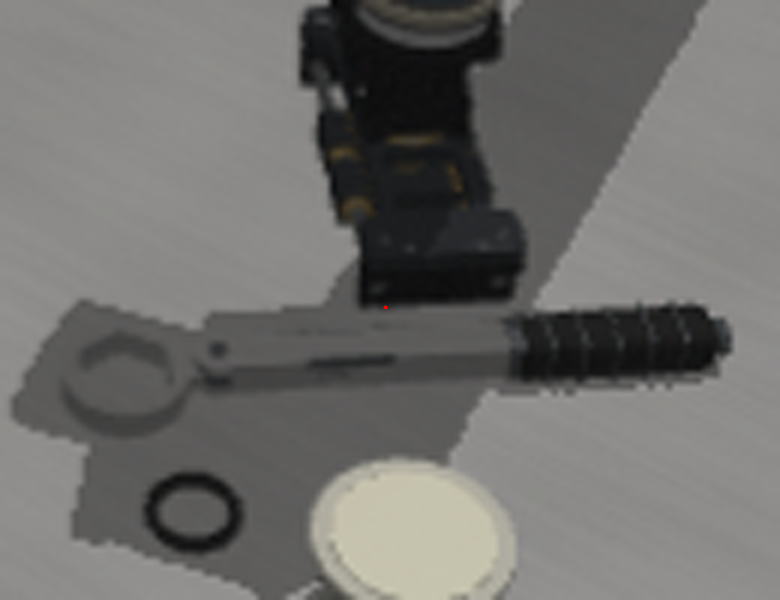

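View pics/g7.png

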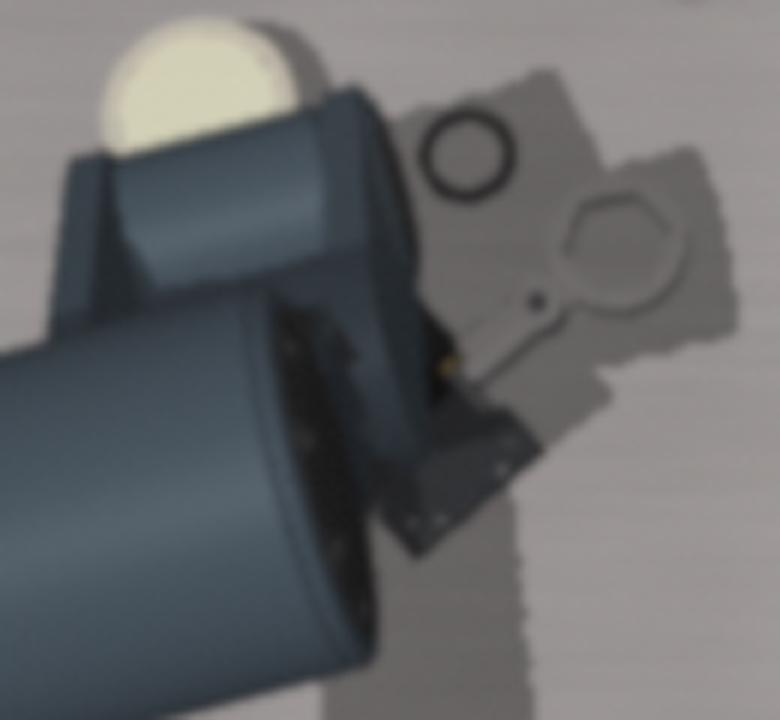

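```bash
python3 - <<'E'
from go import *
c=bot.capture("top");d=bot.capture("scene")
u=np.array([.743,.669,0]);v=np.array([.669,-.743,0])
p=np.array([.4885,.2566,.1209])
for n,q in(("tip+",p+u*.05-[0,0,.011]),("tip-",p-u*.05-[0,0,.011]),("body+",p+u*.095+[0,0,.059])):
    print(n,(proj(d,[q])[0]-[260,195]+.5)*6,(proj(c,[q])[0]-[110,150]+.5)*6)
p=bot.read_state()["position"]
L=[p+[0,0,-.011]]+[p+a*u*.095+b*v*.0375+[0,0,.059] for a in(-1,1) for b in(-1,1)]
L+=[p+a*u*.0375+b*v*.095+[0,0,.059] for a in(-1,1) for b in(-1,1)]
crop(d,230,120,200,150,4,"b1",proj(d,L));crop(c,100,140,130,120,6,"b2",proj(c,L))
E
```

```text
tip+ [416.63732598 181.55175689] [240.4321777  239.63132391]
tip- [378.33129329  47.70023148] [376.18464804 399.09365554]
body+ [452.2334256  143.28950679] [146.41862001 128.10637285]
```

View pics/b1.png

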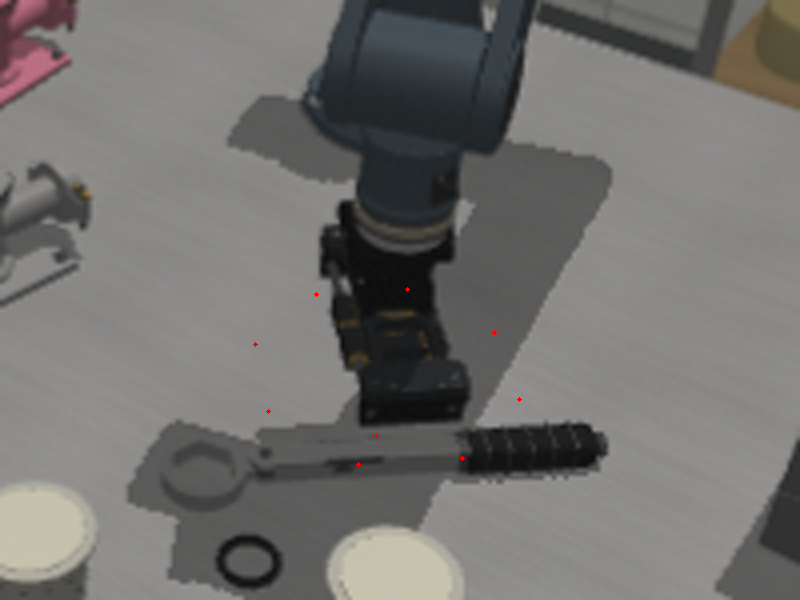

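View pics/b2.png

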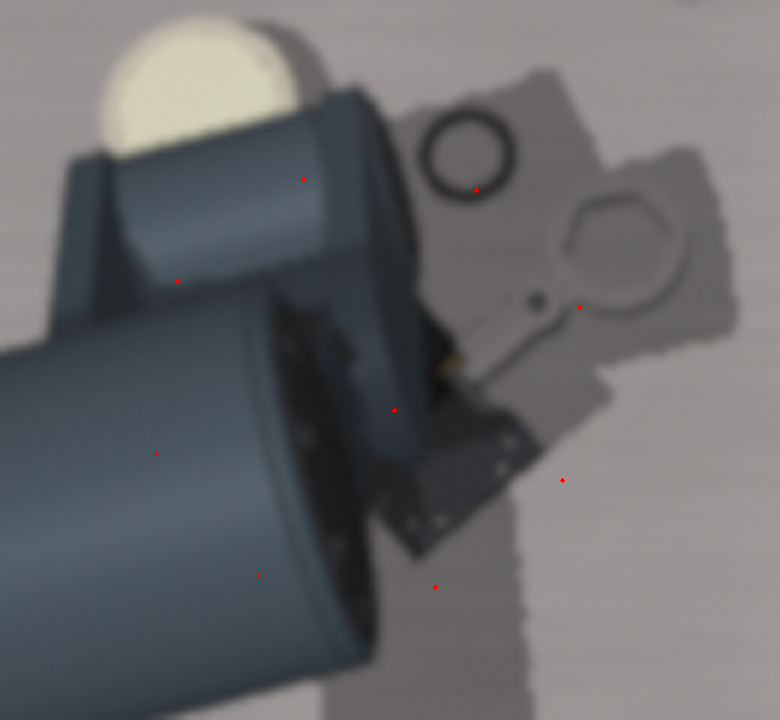

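The wrench did not move, and both views put the gripper about 20–25 mm higher than the stated TCP would give, so it closed above the housing. I'll reopen, go back down, and check the fingertip height by eye.

```bash
python3 -m inch '{"dp":[[0,0,0],[0,0,0],[0,0,0],[0,0,0],[0,0,0],[0,0,0],[0,0,0],[0,0,0],[0,0,0],[0,0,0],[0,0,0],[0,0,0],[0,0,0],[0,0,0],[0,0,0]],"yaw":[0,0,0,0,0,0,0,0,0,0,0,0,0,0,0]}' 87
python3 -m inch '{"dp":[[10,0,0],[10,0,0],[10,0,0],[8,0,0],[3,0,0],[0,0,0],[0,0,0]],"yaw":[0,0,0,0,0,0,0]}'
python3 - <<'E'
from go import *
plan(.4877,.256,.0135,-48)
d=bot.capture("scene");p=bot.read_state()["position"]
u=np.array([.743,.669,0])
crop(d,260,175,130,100,6,"g8",proj(d,[p-[0,0,.011]+u*s for s in(-.0435,.0435,.0585)]))
E
```

```text
time_s: 6.7
position: [0.4877, 0.2558, 0.0538]
tcp_rot: [[-0.0, 0.743, 0.669], [-0.0, 0.669, -0.743], [-1.0, -0.0, -0.0]]
force: [0.4, -0.3, 0.2]
opening: 0.981
time_s: 7.28
position: [0.4875, 0.2558, 0.0123]
tcp_rot: [[-0.001, 0.743, 0.669], [-0.0, 0.669, -0.743], [-1.0, -0.001, -0.0]]
force: [-0.3, 0.6, 0.6]
opening: 1.002
t 7.2833 pos [487.5 255.8  12.3] F [-0.3  0.6  0.6] M [-0.01 -0.    0.04] op 87.2
dp tool mm [-1.2  0.3 -0.1] tilt [-0.05 -0.01] j [ 16.  41. 101.  -0.  38. -26.]
jaw 42.02 yaw 0.02
```

View pics/g8.png

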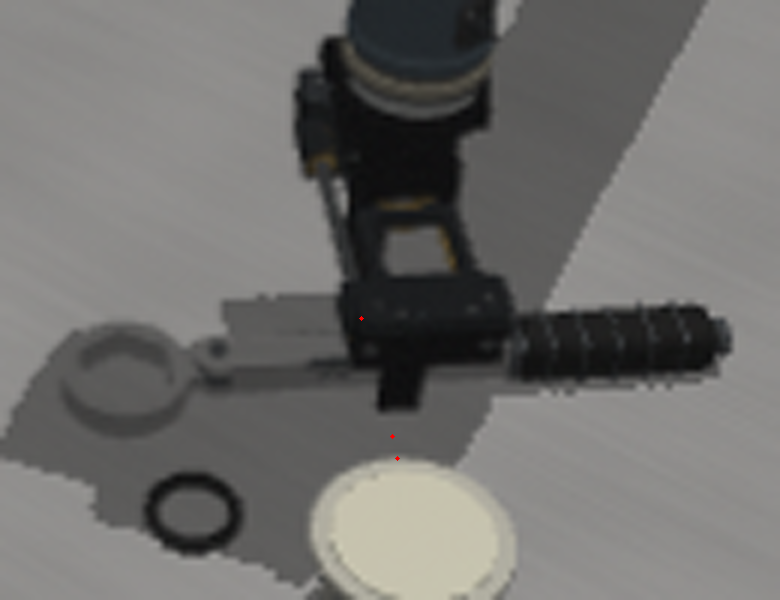

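```bash
python3 - <<'E'
from go import *
d=bot.capture("scene");p=bot.read_state()["position"]
u=np.array([.743,.669,0])
for dz in (0,.01,.02,.03): print(dz,[((proj(d,[p+[0,0,dz-.011]+u*s])[0]-[260,175]+.5)*6).round() for s in(.0435,.0585)])
E
python3 -m inch '{"dp":[[3,0,0],[3,0,0],[2,0,0],[0,0,0]],"yaw":[0,0,0,0]}'
```

```text
0 [array([392., 436.]), array([398., 458.])]
0.01 [array([394., 424.]), array([400., 445.])]
0.02 [array([396., 411.]), array([402., 432.])]
0.03 [array([398., 398.]), array([404., 419.])]
time_s: 7.72
position: [0.4875, 0.2557, 0.0044]
tcp_rot: [[-0.001, 0.743, 0.669], [-0.0, 0.669, -0.743], [-1.0, -0.001, -0.0]]
force: [0.6, 0.8, 0.3]
opening: 0.999
```

```bash
python3 -m inch '{"dp":[[2,0,0],[2,0,0],[2,0,0],[0,0,0]],"yaw":[0,0,0,0]}'|egrep 'pos|for'
python3 -m inch '{"dp":[[2,0,0],[2,0,0],[0,0,0]],"yaw":[0,0,0]}'|egrep 'pos|for'
python3 - <<'E'
from go import *
d=bot.capture("scene");crop(d,260,175,130,100,6,"g9")
E
```

```text
position: [0.4874, 0.2558, -0.0017]
force: [0.8, 0.5, -0.7]
position: [0.4875, 0.2557, -0.0056]
force: [0.4, -0.5, 0.2]
```

View pics/g9.png

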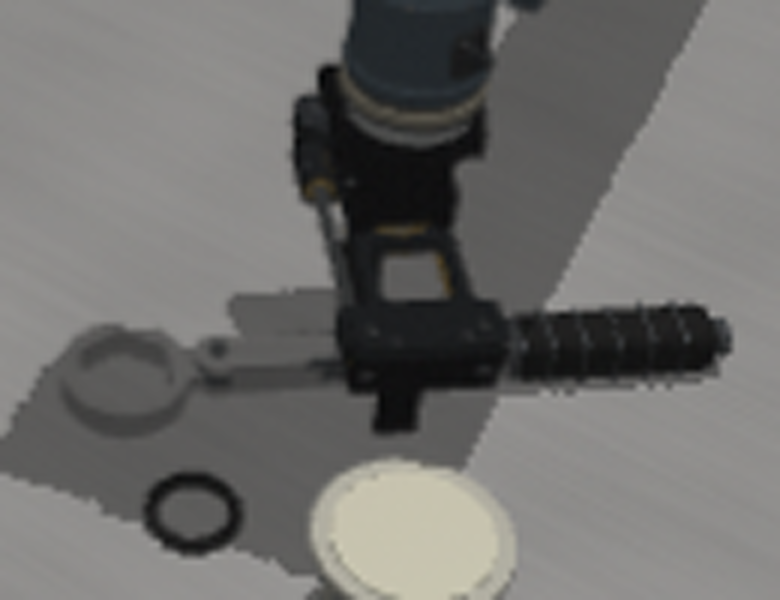

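```bash
python3 -m inch '{"dp":[[2,0,0],[2,0,0],[0,0,0]],"yaw":[0,0,0]}'|egrep 'pos|for'
python3 -m inch '{"dp":[[2,0,0],[0,0,0],[0,0,0]],"yaw":[0,0,0]}'|egrep 'pos|for'
python3 -m inch '{"dp":[[2,0,0],[0,0,0],[0,0,0]],"yaw":[0,0,0]}'|egrep 'pos|for'

```

```text
position: [0.4875, 0.2558, -0.0096]
force: [0.5, 0.1, -0.1]
position: [0.4876, 0.2558, -0.0114]
force: [-0.2, 0.5, -0.7]
position: [0.4876, 0.2558, -0.0133]
force: [-0.2, -0.0, 0.3]
```

```bash
python3 -m inch '{"dp":[[1.5,0,0],[0,0,0],[0,0,0]],"yaw":[0,0,0]}'|egrep 'pos|for'
python3 -m inch '{"dp":[[1.5,0,0],[0,0,0],[0,0,0]],"yaw":[0,0,0]}'|egrep 'pos|for'
python3 - <<'E'
from go import *
d=bot.capture("scene");crop(d,260,175,130,100,6,"g10")
E
```

```text
position: [0.4876, 0.2558, -0.0148]
force: [-0.8, 0.1, 0.6]
position: [0.4876, 0.2558, -0.0164]
force: [-0.2, -0.6, -0.2]
```

View pics/g10.png

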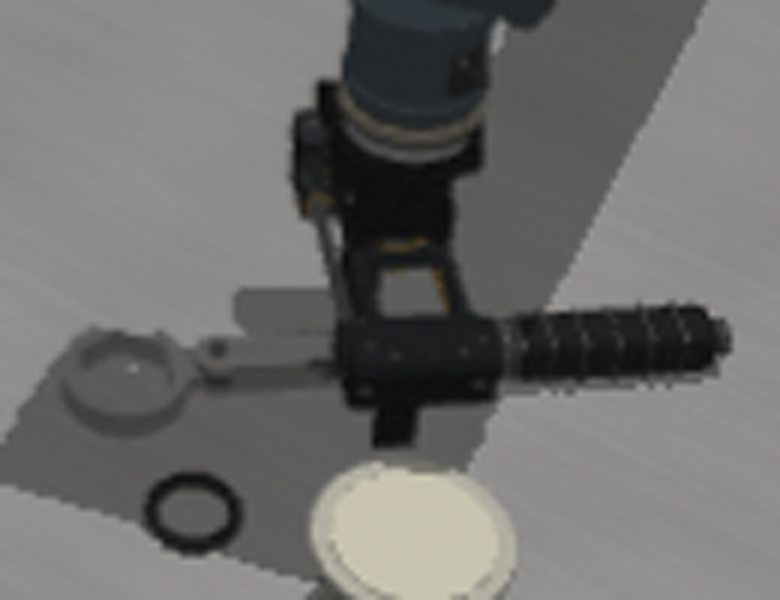

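The near fingertip is at (394,445), now about at table level. That means the real tips sit roughly 28 mm higher than the reported TCP implies. I'll close here.

```bash
python3 -m inch '{"dp":[[0,0,0],[0,0,0],[0,0,0],[0,0,0],[0,0,0],[0,0,0],[0,0,0],[0,0,0],[0,0,0],[0,0,0]],"yaw":[0,0,0,0,0,0,0,0,0,0]}' 0|egrep 'pos|for|op'
python3 -m inch '{"dp":[[0,0,0],[0,0,0],[0,0,0],[0,0,0]],"yaw":[0,0,0,0]}'|egrep 'time|pos|for|op'
```

```text
position: [0.4877, 0.2558, -0.0163]
force: [0.6, -0.1, 0.4]
opening: 0.332
time_s: 10.82
position: [0.4872, 0.2555, -0.0163]
force: [-1.2, -2.7, 1.1]
opening: 0.248
```

The grip holds at 21.6 mm, which is the housing width. I'll lift and check.

```bash
python3 -m inch '{"dp":[[-2,0,0],[-4,0,0],[-8,0,0],[-14,0,0],[-16,0,0],[-16,0,0],[-16,0,0],[-16,0,0],[-16,0,0],[-16,0,0],[-16,0,0],[-14,0,0],[-8,0,0],[-4,0,0],[-2,0,0],[0,0,0],[0,0,0]],"yaw":[0,0,0,0,0,0,0,0,0,0,0,0,0,0,0,0,0]}'|egrep 'time|pos|for|op'
python3 - <<'E'
from go import *
plan(.4877,.256,.0135,-48)
c=bot.capture("top");d=bot.capture("scene");cv2.imwrite("pics/l1.png",d["color"][:,:,::-1]);crop(c,100,130,130,120,6,"l2")
E
```

```text
time_s: 12.23
position: [0.487, 0.2556, 0.151]
force: [0.4, 0.2, -6.7]
opening: 0.248
t 12.2333 pos [487.  255.6 151. ] F [ 0.4  0.2 -6.7] M [0.01 0.01 0.05] op 21.6
dp tool mm [137.5   1.    0.3] tilt [-0.1  -0.03] j [ 16.  29.  96.   0.  56. -26.]
jaw 42.02 yaw 0.02
```

View pics/l1.png

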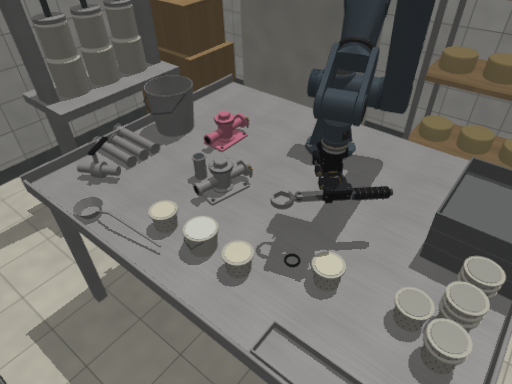

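View pics/l2.png

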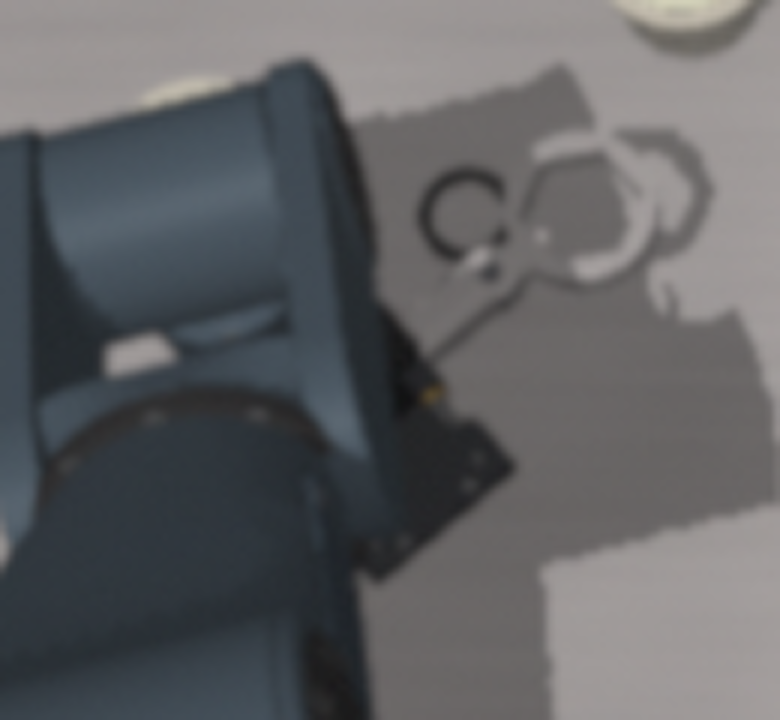

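The wrench is lifted level, with a weight reading of 6.7 N and almost no moment. I'll move it above the cap.

```bash
python3 -m inch '{"dp":[[0,-4,5],[0,-8,10],[0,-12,15],[0,-15,19],[0,-17,21.5],[0,-17,21.5],[0,-17,21.5],[0,-17,21.5],[0,-17,21.5],[0,-17,21.5],[0,-15,19],[0,-12,15],[0,-8,10],[0,-4.2,7.2],[0,0,0]],"yaw":[0,0,0,0,0,0,0,0,0,0,0,0,0,0,0]}'|egrep 'time|pos|for|op'
python3 -m inch '{"dp":[[0,0,0],[0,0,0],[0,0,0],[0,0,0],[0,0,0],[0,0,0],[0,0,0],[0,0,0],[0,0,0],[0,0,0],[0,0,0],[0,0,0]],"yaw":[2,4,5,5.6,5.6,5.6,5.6,5,4,2.2,0,0]}'|egrep 'time|pos|for|op'
python3 - <<'E'
from go import *
plan(.5063,-.0361,.151,-92.6)
c=bot.capture("top");d=bot.capture("scene");crop(c,280,130,100,100,8,"m1");crop(d,170,110,110,85,7,"m2")
E
```

```text
time_s: 13.58
position: [0.5078, -0.037, 0.1518]
force: [-0.1, 0.9, -6.0]
opening: 0.245
time_s: 14.58
position: [0.507, -0.034, 0.1517]
force: [-0.2, 0.0, -6.2]
opening: 0.256
t 14.5833 pos [507.  -34.  151.7] F [-0.2  0.  -6.2] M [-0.07  0.04 -0.09] op 22.3
dp tool mm [ 0.7 -0.6  2.1] tilt [-0.03  0.03] j [-16.  26. 102.   0.  53. -14.]
jaw -2.43 yaw 0.17
```

View pics/m1.png

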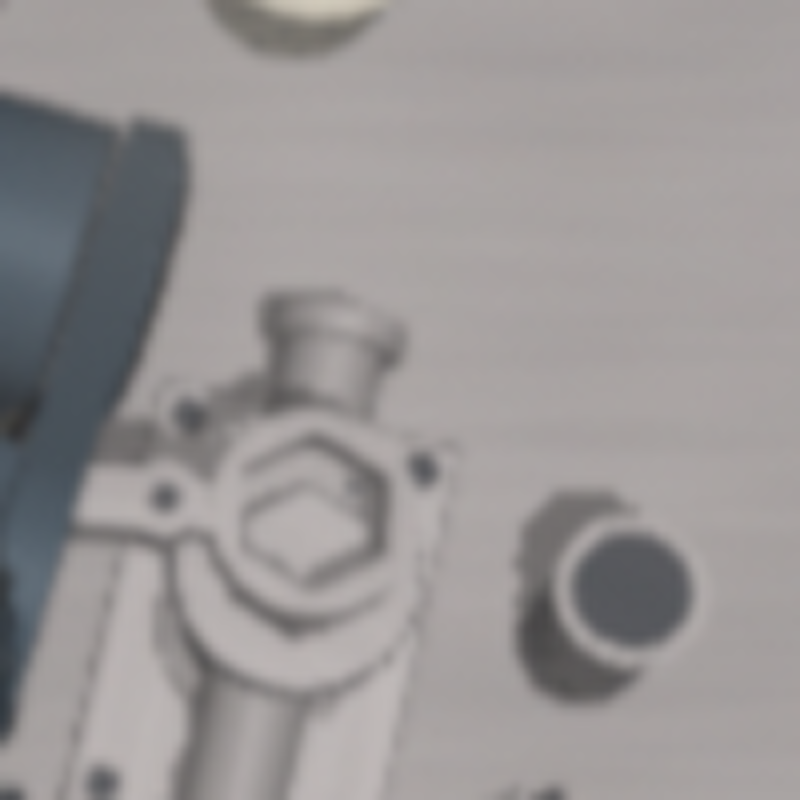

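View pics/m2.png

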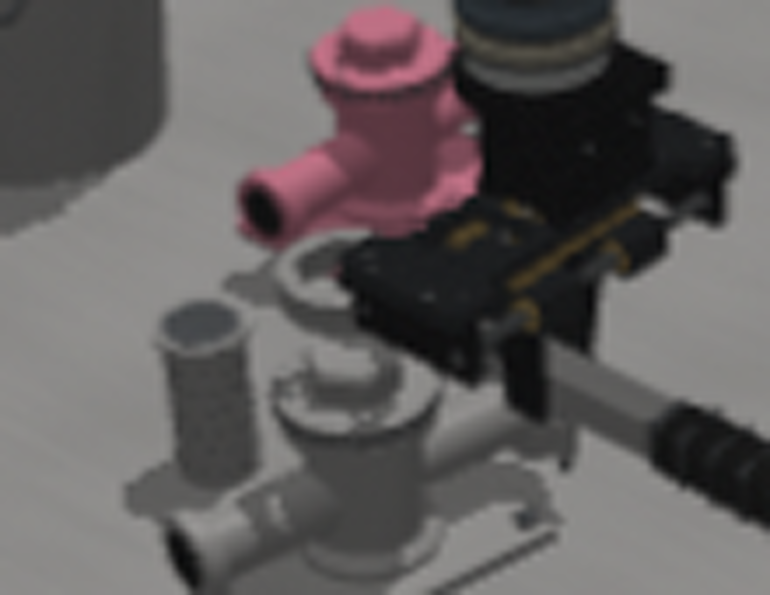

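```bash
cat >> ov.py <<'E'
def rpts(rx,ry,th,zb):
    w=wring_(rx,ry,th)
    w[:,2]+=zb; return w
def wring_(rx,ry,th):
    t=np.radians(th);return wpts(rx-.15*np.cos(t),ry-.15*np.sin(t),th)
def line(c,x0,y0,w,h,k,name,sets):
    im=c["color"][:,:,::-1][y0:y0+h,x0:x0+w]
    im=cv2.resize(im,None,fx=k,fy=k,interpolation=cv2.INTER_CUBIC)
    for P,col in sets:
        for p in proj(c,P):
            q=((p-[x0,y0]+.5)*k-.5).round().astype(int); cv2.circle(im,(int(q[0]),int(q[1])),1,col,-1)
    cv2.imwrite(f"pics/{name}.png",im)
E
python3 - <<'E'
from ov import *
c=bot.capture("top");d=bot.capture("scene")
w=rpts(.5012,-.1719,-92.43,.167)[:174]; k=cpts(.5,-.174,-32.6)
line(c,290,150,80,80,10,"n1",[(w,(0,0,255)),(k,(255,0,0))]);line(d,200,135,50,45,14,"n2",[(w,(0,0,255)),(k,(255,0,0))])
E
```

```text
(no output)
```

View pics/n1.png

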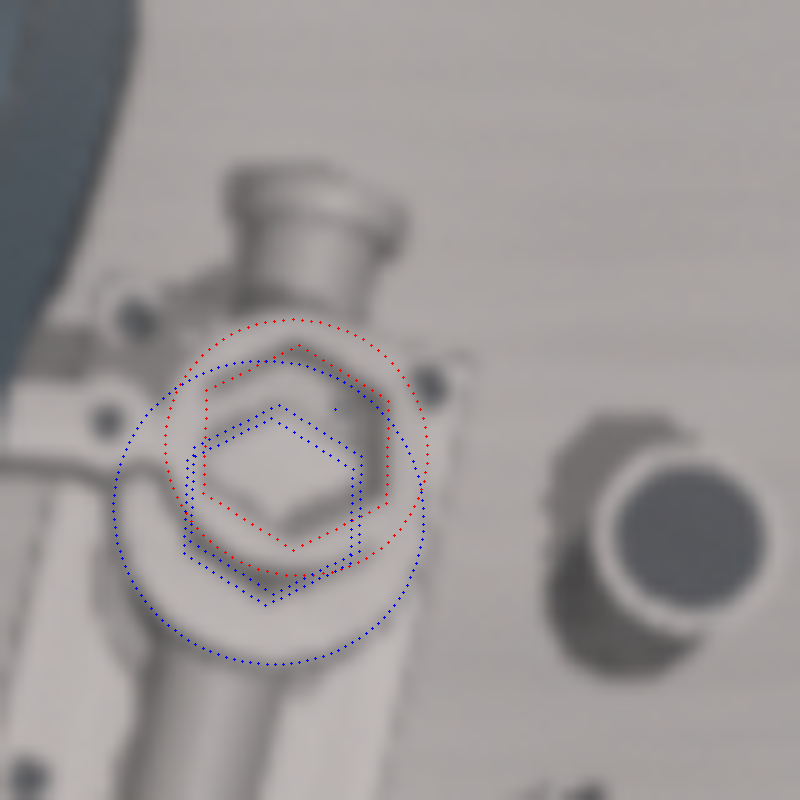

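View pics/n2.png

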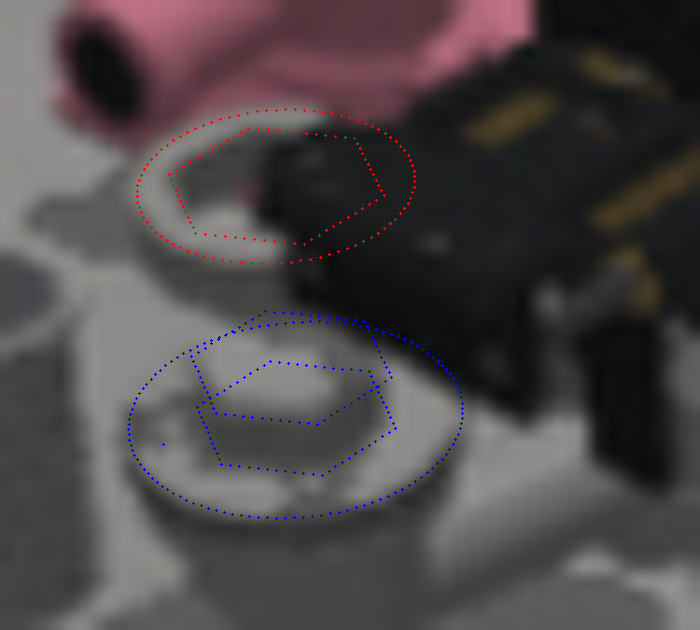

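The ring overlay matches in both views, with its bore at about (297,447) in n1. The cap overlay matches too. I'll correct by (-0.6, 2.1) mm and descend to just above the hexagon.

```bash
python3 -m inch '{"dp":[[2,-0.3,1],[4,-0.3,1],[6,0,0],[6,0,0],[6,0,0],[5,0,0],[2,0,0],[0,0,0],[0,0,0],[0,0,0]],"yaw":[0.2,0,0,0,0,0,0,0,0,0]}'|egrep 'time|pos|for|op'
python3 - <<'E'
from go import *
from ov import *
plan(.5063,-.0361,.096,-92.6)
c=bot.capture("top");d=bot.capture("scene")
s=bot.read_state();p=s["position"];R=s["tcp_rot"];th=np.degrees(np.arctan2(R[1,1],R[0,1]))-90
r=p+.138*np.array([np.cos(np.radians(th)),np.sin(np.radians(th)),0]);print(r,th)
w=rpts(r[0],r[1],th,p[2]+.016)[:174]; k=cpts(.5,-.174,-32.6)
line(c,290,150,80,80,10,"q0",[]);line(c,290,150,80,80,10,"q1",[(w,(0,0,255)),(k,(255,0,0))]);line(d,200,135,50,45,14,"q2",[(w,(0,0,255)),(k,(255,0,0))])
E
```

```text
time_s: 15.62
position: [0.5069, -0.0371, 0.1209]
force: [1.0, -0.1, -5.5]
opening: 0.25
t 15.6167 pos [506.9 -37.1 120.9] F [ 1.  -0.1 -5.5] M [-0.05  0.03 -0.01] op 21.7
dp tool mm [24.9 -0.7 -1. ] tilt [ 0.03 -0.01] j [-17.  29. 103.   0.  48. -14.]
jaw -2.77 yaw -0.17
[ 0.50024669 -0.17494762  0.12105356] -92.77034976345202
```

View pics/q0.png

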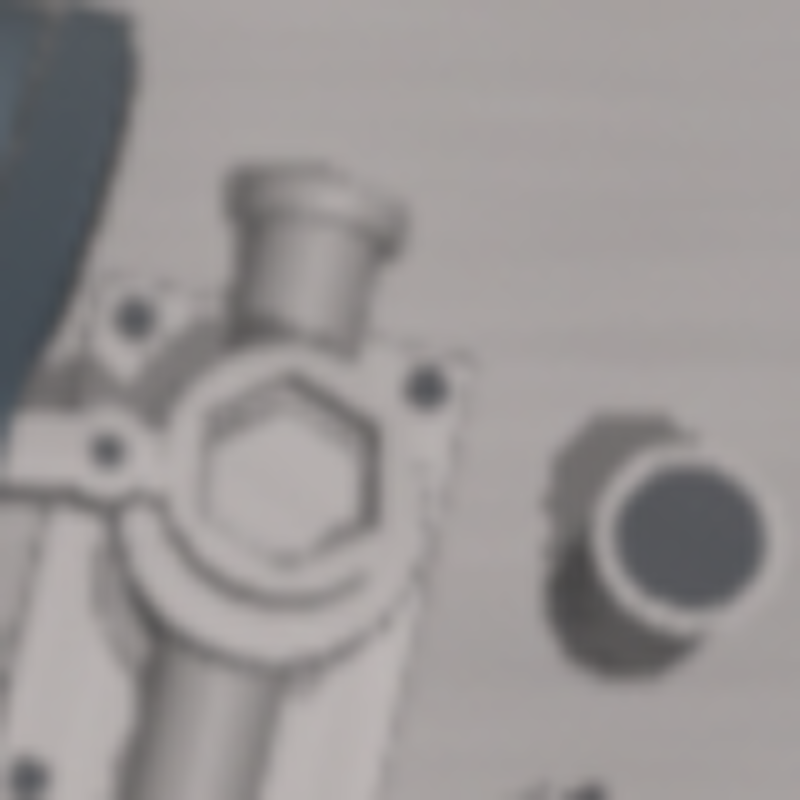

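View pics/q1.png

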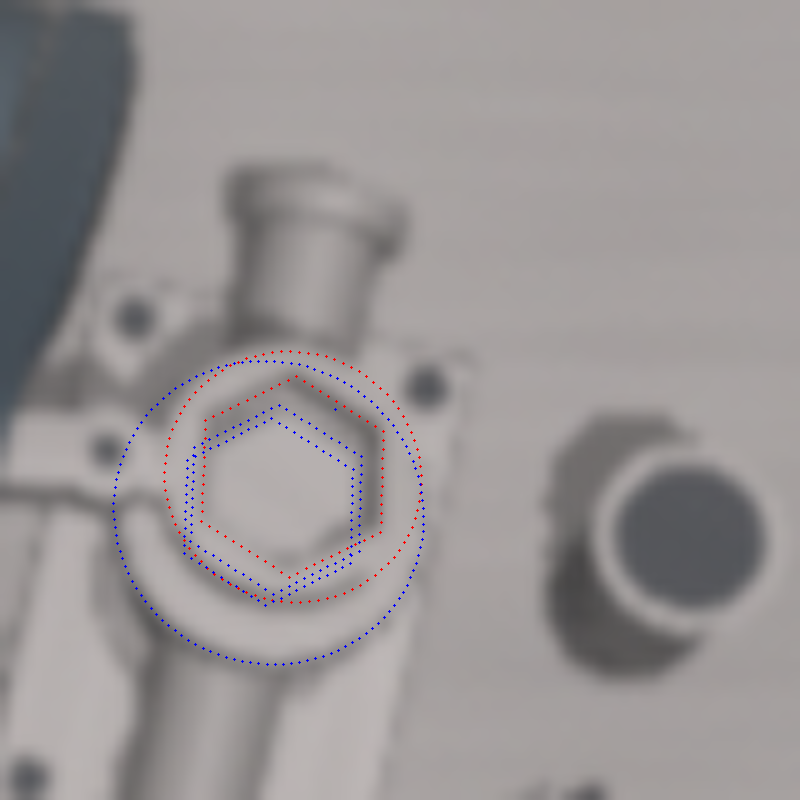

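View pics/q2.png

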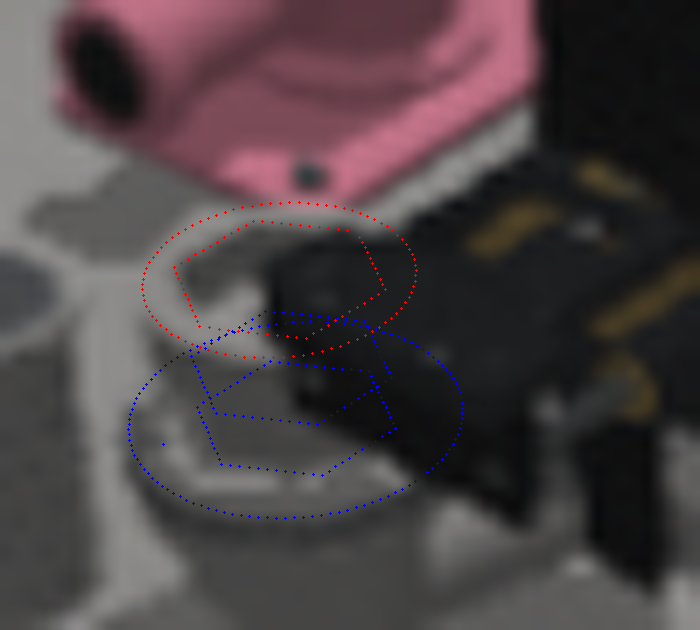

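The ring is aligned within about 1 mm in both views. I'll descend slowly and watch the force.

```bash
python3 -m inch '{"dp":[[1.5,0,0],[1.5,0,0],[1.5,0,0],[0,0,0]],"yaw":[0,0,0,0]}'|egrep 'time|pos|for|op'
python3 -m inch '{"dp":[[1,0,0],[1,0,0],[1,0,0],[0,0,0]],"yaw":[0,0,0,0]}'|egrep 'time|pos|for|op'
python3 -m inch '{"dp":[[1,0,0],[1,0,0],[0,0,0]],"yaw":[0,0,0]}'|egrep 'time|pos|for|op'
```

```text
time_s: 16.05
position: [0.5063, -0.037, 0.1159]
force: [-0.2, 0.3, -6.6]
opening: 0.251
time_s: 16.38
position: [0.5065, -0.037, 0.113]
force: [-0.3, -0.3, -6.2]
opening: 0.252
time_s: 16.63
position: [0.5065, -0.037, 0.1111]
force: [-0.1, -0.3, -5.7]
opening: 0.254
```

```bash
python3 -c "
from go import *
plan(.5063,-.0361,.096,-92.6)"
```

```text
t 16.6333 pos [506.5 -37.  111.1] F [-0.1 -0.3 -5.7] M [-0.09  0.01  0.  ] op 22.1
dp tool mm [15.1 -0.2 -0.9] tilt [-0.02  0.01] j [-17.  29. 104.  -0.  47. -14.]
jaw -2.77 yaw -0.17
```

```bash
for i in 1 2; do :; done; python3 -m inch '{"dp":[[1,0,0],[1,0,0],[0,0,0]],"yaw":[0,0,0]}'|egrep 'time|pos|for|op'
python3 -m inch '{"dp":[[1,0,0],[1,0,0],[0,0,0]],"yaw":[0,0,0]}'|egrep 'time|pos|for|op'
python3 -m inch '{"dp":[[1,0,0],[1,0,0],[0,0,0]],"yaw":[0,0,0]}'|egrep 'time|pos|for|op'
python3 -c "
from go import *
plan(.5063,-.0361,.096,-92.6)"
```

```text
time_s: 16.88
position: [0.5065, -0.037, 0.1091]
force: [1.0, 0.2, -6.5]
opening: 0.249
time_s: 17.13
position: [0.5065, -0.037, 0.107]
force: [-0.4, 0.5, -6.9]
opening: 0.246
time_s: 17.38
position: [0.5065, -0.037, 0.1051]
force: [0.8, -1.1, -5.7]
opening: 0.251
t 17.3833 pos [506.5 -37.  105.1] F [ 0.8 -1.1 -5.7] M [-0.06  0.07 -0.04] op 21.8
dp tool mm [ 9.1 -0.2 -0.9] tilt [-0.02  0.01] j [-17.  30. 104.   0.  46. -14.]
jaw -2.77 yaw -0.17
```

```bash
python3 -m inch '{"dp":[[1,0,0],[1,0,0],[1,0,0],[0,0,0]],"yaw":[0,0,0,0]}'|egrep 'time|pos|for|op'
python3 -m inch '{"dp":[[1,0,0],[1,0,0],[1,0,0],[0,0,0]],"yaw":[0,0,0,0]}'|egrep 'time|pos|for|op'
python3 -m inch '{"dp":[[1,0,0],[1,0,0],[0,0,0]],"yaw":[0,0,0]}'|egrep 'time|pos|for|op'
python3 - <<'E'
from go import *
plan(.5063,-.0361,.096,-92.6)
c=bot.capture("top");d=bot.capture("scene");crop(c,290,150,80,80,7,"r1");crop(d,200,135,60,50,11,"r2")
E
```

```text
time_s: 17.72
position: [0.5065, -0.037, 0.102]
force: [0.4, 0.3, -6.4]
opening: 0.249
time_s: 18.05
position: [0.5065, -0.037, 0.0991]
force: [-0.2, -0.3, -5.5]
opening: 0.251
time_s: 18.3
position: [0.5065, -0.037, 0.0971]
force: [0.1, -0.1, -6.3]
opening: 0.248
t 18.3 pos [506.5 -37.   97.1] F [ 0.1 -0.1 -6.3] M [-0.07  0.04 -0.  ] op 21.6
dp tool mm [ 1.1 -0.3 -0.9] tilt [-0.01  0.  ] j [-17.  31. 104.  -0.  45. -14.]
jaw -2.77 yaw -0.17
```

View pics/r1.png

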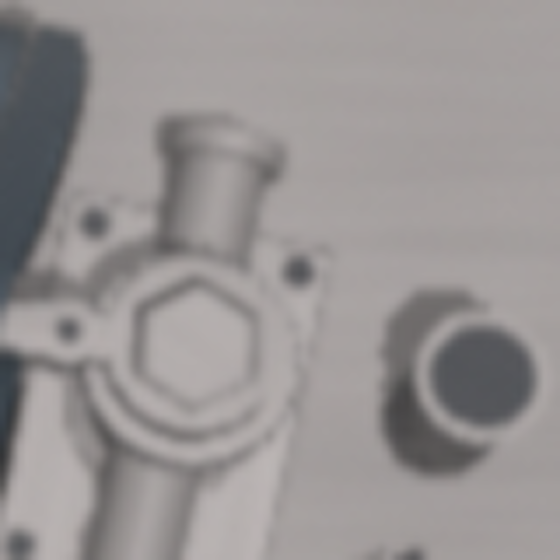

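View pics/r2.png

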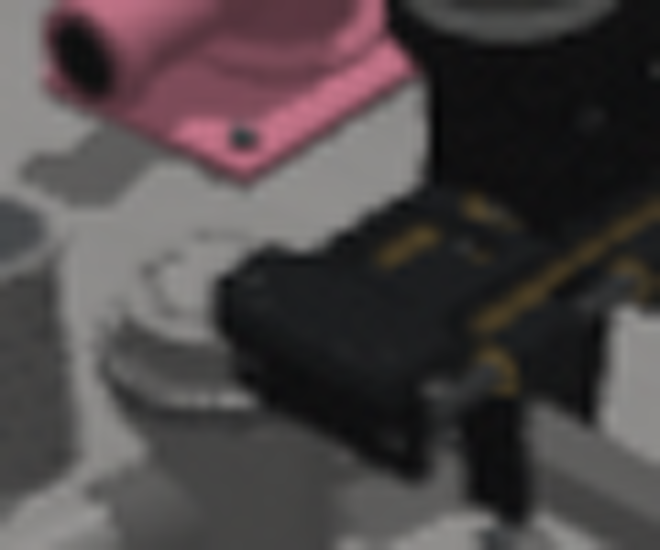

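The ring is over the hexagon with the cap filling the bore. I'll go down gently to the disc.

```bash
python3 -m inch '{"dp":[[0.7,0,0],[0,0,0],[0,0,0]],"yaw":[0,0,0]}'|egrep 'time|pos|for|op'
python3 -m inch '{"dp":[[0.5,0,0],[0,0,0],[0,0,0]],"yaw":[0,0,0]}'|egrep 'time|pos|for|op'
python3 -m inch '{"dp":[[0.5,0,0],[0,0,0],[0,0,0]],"yaw":[0,0,0]}'|egrep 'time|pos|for|op'
python3 -m inch '{"dp":[[0.5,0,0],[0,0,0],[0,0,0]],"yaw":[0,0,0]}'|egrep 'time|pos|for|op'
```

```text
time_s: 18.65
position: [0.5066, -0.037, 0.0965]
force: [-0.6, -0.4, -6.6]
opening: 0.248
time_s: 18.9
position: [0.5066, -0.037, 0.096]
force: [0.3, -0.0, -6.6]
opening: 0.253
time_s: 19.15
position: [0.5066, -0.037, 0.0956]
force: [0.4, -0.3, -6.0]
opening: 0.25
time_s: 19.4
position: [0.5067, -0.037, 0.0951]
force: [0.0, 0.2, -3.9]
opening: 0.246
```

```bash
python3 -m inch '{"dp":[[0.4,0,0],[0,0,0],[0,0,0]],"yaw":[0,0,0]}'|egrep 'time|pos|for|op'
python3 -m inch '{"dp":[[0.3,0,0],[0,0,0],[0,0,0]],"yaw":[0,0,0]}'|egrep 'time|pos|for|op'
python3 -c "
from go import *
plan(.5063,-.0361,.096,-92.6)"
```

```text
time_s: 19.65
position: [0.5067, -0.037, 0.0948]
force: [-1.1, 0.8, -3.7]
opening: 0.246
time_s: 19.9
position: [0.5067, -0.037, 0.0945]
force: [-0.7, 2.0, -1.2]
opening: 0.249
t 19.9 pos [506.7 -37.   94.5] F [-0.7  2.  -1.2] M [-0.11  0.15 -0.04] op 21.7
dp tool mm [-1.5 -0.4 -0.9] tilt [ 0.02 -0.  ] j [-17.  31. 105.   0.  44. -14.]
jaw -2.77 yaw -0.17
```

The ring is seated: the disc now carries about 5 N and there is almost no side force. I'll start turning clockwise about the cap axis, 6° first.

```bash
python3 -m inch '{"dp":[[0,2.4,0.02],[0,2.4,0.02],[0,2.4,0.02]],"yaw":[1,1,1]}'|egrep 'time|pos|for|op'
python3 -m inch '{"dp":[[0,2.4,0.02],[0,2.4,0.02],[0,2.4,0.02]],"yaw":[1,1,1]}'|egrep 'time|pos|for|op'
cat > st.py <<'E'
from go import *
s=bot.read_state();R=s["tcp_rot"];F=s["force"];p=s["position"]
C=np.array([.5,-.174])
th=np.degrees(np.arctan2(R[1,1],R[0,1]))-90
geo=np.degrees(np.arctan2(*(C-p[:2])[::-1]))
print("t",round(s["time_s"],2),"tool Fy,Fz",(F@R[:,1]).round(1),(F@R[:,2]).round(1),"Fzworld",F[2].round(1),"Mz",s["moment"].round(2),"th",th.round(2),"geo",geo.round(2),"rad",(1e3*np.hypot(*(C-p[:2]))).round(1),"z",p[2].round(4),"op",round(87*s["opening"],1))
E
python3 st.py
```

```text
time_s: 20.15
position: [0.5135, -0.0377, 0.0943]
force: [-2.4, -0.5, -1.8]
opening: 0.253
time_s: 20.4
position: [0.5207, -0.0384, 0.0942]
force: [-3.4, 0.3, -1.3]
opening: 0.249
t 20.4 tool Fy,Fz -3.4 0.3 Fzworld -1.3 Mz [-0.32  0.75 -0.05] th -98.87 geo -98.67 rad 137.1 z 0.0942 op 21.6
```

```bash
python3 -m inch '{"dp":[[0,2.4,0.02],[0,2.4,0.02]],"yaw":[1,1]}'>/dev/null; python3 st.py
```

```text
t 20.57 tool Fy,Fz -3.5 -0.1 Fzworld -2.0 Mz [-0.43  0.78  0.09] th -100.81 geo -100.41 rad 137.1 z 0.0941 op 21.9
```

```bash
python3 -m inch '{"dp":[[0,2.4,0.02],[0,2.4,0.02]],"yaw":[1,1]}'>/dev/null; python3 st.py
```

```text
t 20.73 tool Fy,Fz -3.9 0.6 Fzworld -1.4 Mz [-0.42  0.87  0.  ] th -102.85 geo -102.51 rad 137.1 z 0.0941 op 21.8
```

```bash
python3 -m inch '{"dp":[[0,2.4,0.02],[0,0,0]],"yaw":[1,0]}'>/dev/null; python3 st.py
```

```text
t 20.9 tool Fy,Fz -3.4 0.9 Fzworld -2.9 Mz [-0.42  0.88 -0.23] th -103.88 geo -103.79 rad 137.1 z 0.0942 op 21.9
```

```bash
python3 -m inch '{"dp":[[0,2.4,0.02],[0,2.4,0.02]],"yaw":[1,1]}'>/dev/null; python3 st.py
```

```text
t 21.07 tool Fy,Fz -5.2 0.8 Fzworld -1.6 Mz [-0.38  1.02 -0.03] th -105.86 geo -105.63 rad 137.1 z 0.0942 op 22.0
```

```bash
python3 -m inch '{"dp":[[0,2.4,0.02],[0,0,0]],"yaw":[1,0]}'>/dev/null; python3 st.py
```

```text
t 21.23 tool Fy,Fz -4.6 2.1 Fzworld -3.1 Mz [-0.38  0.95 -0.22] th -106.88 geo -106.88 rad 137.1 z 0.0942 op 21.4
```

```bash
python3 -m inch '{"dp":[[0,2.4,0.02],[0,0,0]],"yaw":[1,0]}'>/dev/null; python3 st.py
```

```text
t 21.4 tool Fy,Fz -4.1 2.3 Fzworld -2.6 Mz [-0.43  0.97 -0.26] th -107.84 geo -107.82 rad 137.1 z 0.0942 op 22.0
```

```bash
python3 -m inch '{"dp":[[0,2.4,0.02],[0,2.4,0.02],[0,0,0]],"yaw":[1,1,0]}'>/dev/null; python3 st.py
```

```text
t 21.65 tool Fy,Fz -4.6 1.4 Fzworld -2.0 Mz [-0.44  0.99 -0.26] th -109.82 geo -109.81 rad 137.1 z 0.0942 op 21.8
```

```bash
python3 -m inch '{"dp":[[0,2.4,0.02],[0,2.4,0.02],[0,0,0]],"yaw":[1,1,0]}'>/dev/null; python3 st.py
```

```text
t 21.9 tool Fy,Fz -3.9 1.5 Fzworld -2.9 Mz [-0.43  1.03 -0.28] th -111.8 geo -111.8 rad 137.0 z 0.0942 op 22.0
```

```bash
python3 -m inch '{"dp":[[0,2.4,0.02],[0,2.4,0.02],[0,0,0]],"yaw":[1,1,0]}'>/dev/null; python3 st.py
```

```text
t 22.15 tool Fy,Fz -3.6 1.5 Fzworld -2.6 Mz [-0.45  1.01 -0.19] th -113.79 geo -113.76 rad 137.0 z 0.0942 op 21.9
```

```bash
python3 -m inch '{"dp":[[0,2.4,0.02],[0,2.4,0.02],[0,0,0]],"yaw":[1,1,0]}'>/dev/null; python3 st.py
```

```text
t 22.4 tool Fy,Fz -3.4 2.3 Fzworld -3.7 Mz [-0.48  1.1  -0.24] th -115.79 geo -115.77 rad 137.0 z 0.0942 op 21.6
```

```bash
python3 -m inch '{"dp":[[0,2.4,0.02],[0,2.4,0.02],[0,0,0]],"yaw":[1,1,0]}'>/dev/null; python3 st.py
```

```text
t 22.65 tool Fy,Fz -3.8 2.5 Fzworld -2.1 Mz [-0.38  1.07 -0.21] th -117.78 geo -117.75 rad 137.0 z 0.0942 op 21.5
```

```bash
python3 -m inch '{"dp":[[0,2.4,0.02],[0,2.4,0.02],[0,0,0]],"yaw":[1,1,0]}'>/dev/null; python3 st.py
```

```text
t 22.9 tool Fy,Fz -5.7 2.1 Fzworld -2.1 Mz [-0.29  1.25  0.12] th -119.69 geo -119.32 rad 137.0 z 0.0941 op 22.0
```

The force is rising, so I'll take smaller steps and turn about the pin.

```bash
python3 -m inch '{"dp":[[0,0.8,0],[0,0,0]],"yaw":[0.4,0]}'>/dev/null; python3 st.py
```

```text
t 23.07 tool Fy,Fz -6.7 2.6 Fzworld -2.5 Mz [-0.18  1.32  0.32] th -120.01 geo -119.4 rad 137.0 z 0.094 op 21.5
```

```bash
python3 -m inch '{"dp":[[0,1.2,0],[0,0,0]],"yaw":[0.6,0]}'>/dev/null; python3 st.py
```

```text
t 23.23 tool Fy,Fz -7.0 2.7 Fzworld -2.0 Mz [-0.08  1.34  0.51] th -120.56 geo -119.67 rad 137.0 z 0.0939 op 21.6
```

```bash
python3 -m inch '{"dp":[[0,1.2,0],[0,0,0],[0,0,0]],"yaw":[0,0,0]}'>/dev/null; python3 st.py
```

```text
t 23.48 tool Fy,Fz -8.6 2.0 Fzworld -1.1 Mz [0.05 1.53 0.43] th -120.55 geo -119.75 rad 136.9 z 0.0939 op 21.2
```

```bash
python3 -m inch '{"dp":[[0,0,0],[0,0,0],[0,0,0]],"yaw":[0,0,0]}'>/dev/null; python3 st.py
```

```text
t 23.73 tool Fy,Fz -7.4 2.2 Fzworld -0.8 Mz [0.04 1.59 0.46] th -120.55 geo -119.74 rad 136.9 z 0.0939 op 21.5
```

Lateral stiffness is only about 1.4 N/mm, so I'll wind up slowly and watch for the snap.

```bash
python3 -m inch '{"dp":[[0,1.5,0],[0,1.5,0],[0,0,0]],"yaw":[0,0,0]}'>/dev/null; python3 st.py
```

```text
t 23.98 tool Fy,Fz -14.0 1.8 Fzworld 1.7 Mz [0.32 1.97 0.18] th -120.62 geo -119.97 rad 137.0 z 0.0935 op 21.7
```

```bash
python3 -m inch '{"dp":[[0,1.5,0],[0,0,0]],"yaw":[0.3,0]}'>/dev/null; python3 st.py
```

```text
t 24.15 tool Fy,Fz -15.3 1.2 Fzworld 2.7 Mz [0.49 2.1  0.3 ] th -120.91 geo -120.16 rad 137.0 z 0.0934 op 21.8
```

```bash
python3 -m inch '{"dp":[[0,1.2,0],[0,0,0]],"yaw":[0.3,0]}'>/dev/null; python3 st.py
```

```text
t 24.32 tool Fy,Fz -16.2 0.5 Fzworld 2.2 Mz [0.62 2.18 0.37] th -121.19 geo -120.29 rad 137.0 z 0.0933 op 22.0
```

```bash
python3 -m inch '{"dp":[[0,1,0],[0,0,0]],"yaw":[0.2,0]}'>/dev/null; python3 st.py
```

```text
t 24.48 tool Fy,Fz -16.0 1.3 Fzworld 3.2 Mz [0.79 2.38 0.35] th -121.37 geo -120.38 rad 137.0 z 0.0932 op 21.7
```

```bash
python3 -m inch '{"dp":[[0,1.2,0],[0,0,0]],"yaw":[0.2,0]}'>/dev/null; python3 st.py
```

```text
t 24.65 tool Fy,Fz -17.4 0.8 Fzworld 4.5 Mz [0.9  2.52 0.37] th -121.58 geo -120.53 rad 137.0 z 0.0931 op 22.1
```

```bash
python3 -m inch '{"dp":[[0,1.2,0],[0,0,0]],"yaw":[0.2,0]}'>/dev/null; python3 st.py
```

```text
t 24.82 tool Fy,Fz -19.3 -0.3 Fzworld 4.8 Mz [1.09 2.65 0.39] th -121.78 geo -120.61 rad 136.9 z 0.093 op 21.6
```

```bash
python3 -m inch '{"dp":[[-0.4,1,0],[0,0,0]],"yaw":[0.1,0]}'>/dev/null; python3 st.py
```

```text
t 24.98 tool Fy,Fz -20.0 0.6 Fzworld 3.7 Mz [1.11 2.7  0.48] th -121.88 geo -120.7 rad 136.9 z 0.0931 op 21.5
```

```bash
python3 -m inch '{"dp":[[-0.2,0.8,0],[0,0,0]],"yaw":[0.1,0]}'>/dev/null; python3 st.py
```

```text
t 25.15 tool Fy,Fz -20.4 0.1 Fzworld 4.4 Mz [1.26 2.82 0.38] th -121.98 geo -120.73 rad 136.9 z 0.0931 op 21.6
```

```bash
python3 -m inch '{"dp":[[0,0.8,0],[0,0,0]],"yaw":[0.1,0]}'>/dev/null; python3 st.py
```

```text
t 25.32 tool Fy,Fz -22.5 0.6 Fzworld 3.5 Mz [1.33 2.9  0.38] th -122.08 geo -120.79 rad 136.9 z 0.093 op 21.8
```

```bash
python3 -m inch '{"dp":[[0,0.8,0],[0,0,0]],"yaw":[0.1,0]}'>/dev/null; python3 st.py
```

```text
t 25.48 tool Fy,Fz -22.9 0.0 Fzworld 4.4 Mz [1.43 3.08 0.34] th -122.2 geo -120.9 rad 136.9 z 0.0929 op 21.8
```

```bash
python3 -m inch '{"dp":[[0,0.5,0],[0,0,0]],"yaw":[0.1,0]}'>/dev/null; python3 st.py
```

```text
t 25.65 tool Fy,Fz -23.4 -0.3 Fzworld 4.4 Mz [1.5  3.11 0.31] th -122.31 geo -120.98 rad 136.9 z 0.0929 op 21.8
```

```bash
python3 -m inch '{"dp":[[0,0.5,0],[0,0,0]],"yaw":[0,0]}'>/dev/null; python3 st.py
```

```text
t 25.82 tool Fy,Fz -23.1 -0.7 Fzworld 4.8 Mz [1.5  3.13 0.25] th -122.32 geo -121.05 rad 136.9 z 0.0929 op 21.7
```

```bash
python3 -m inch '{"dp":[[0,0.6,0],[0,0,0]],"yaw":[0.1,0]}'>/dev/null; python3 st.py
```

```text
t 25.98 tool Fy,Fz -24.5 -1.3 Fzworld 4.5 Mz [1.5  3.14 0.15] th -122.45 geo -121.2 rad 136.9 z 0.0928 op 21.6
```

```bash
python3 -m inch '{"dp":[[0,0.5,0],[0,0,0],[0,0,0]],"yaw":[0,0,0]}'>/dev/null; python3 st.py
```

```text
t 26.23 tool Fy,Fz -24.1 2.1 Fzworld 4.8 Mz [1.58 3.31 0.16] th -122.46 geo -121.25 rad 136.9 z 0.0928 op 21.6
```

```bash
python3 -m inch '{"dp":[[0,0.6,0],[0,0,0]],"yaw":[0.1,0]}'>/dev/null; python3 st.py
```

```text
t 26.4 tool Fy,Fz -24.8 -0.7 Fzworld 5.5 Mz [ 1.63  3.3  -0.01] th -122.59 geo -121.41 rad 136.9 z 0.0928 op 21.8
```

```bash
python3 -m inch '{"dp":[[0,0.6,0],[0,0,0]],"yaw":[0.3,0]}'>/dev/null; python3 st.py
```

```text
t 26.57 tool Fy,Fz -24.2 -0.3 Fzworld 6.0 Mz [ 1.63  3.28 -0.05] th -122.91 geo -121.72 rad 136.9 z 0.0928 op 21.7
```

```bash
python3 -m inch '{"dp":[[0,0,0]],"yaw":[0]}'>/dev/null; python3 st.py
python3 -c "
from go import *
c=bot.capture('top');crop(c,280,140,70,75,10,'t1')"
```

```text
t 26.65 tool Fy,Fz -23.9 -0.3 Fzworld 5.6 Mz [ 1.58  3.33 -0.01] th -122.9 geo -121.68 rad 136.9 z 0.0928 op 21.9
```

View pics/t1.png

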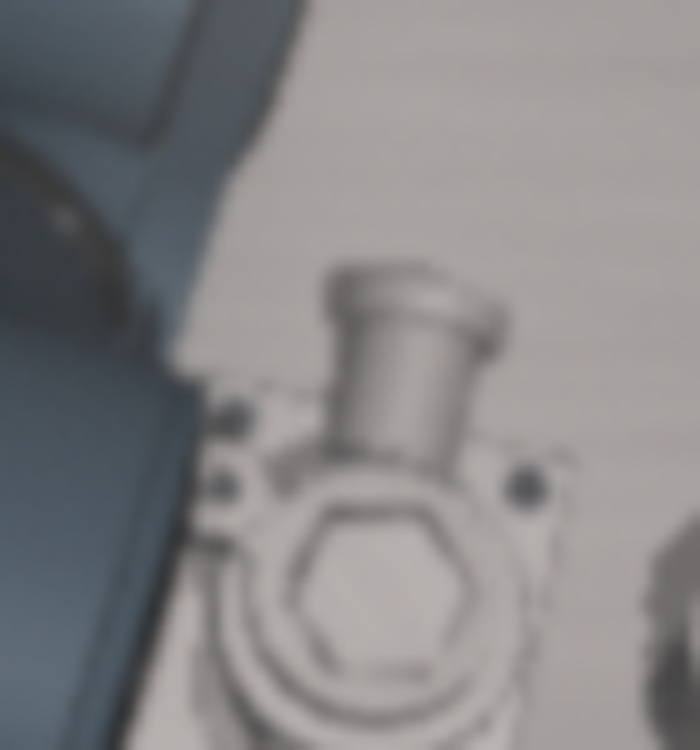

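```bash
python3 -m inch '{"dp":[[0,0.6,0],[0,0,0]],"yaw":[0.3,0]}'>/dev/null; python3 st.py
```

```text
t 26.87 tool Fy,Fz -23.9 -0.0 Fzworld 6.2 Mz [ 1.58  3.42 -0.17] th -123.23 geo -122.0 rad 136.9 z 0.0928 op 22.1
```

```bash
python3 -m inch '{"dp":[[0,0.6,0],[0,0,0]],"yaw":[0.4,0]}'>/dev/null; python3 st.py
```

```text
t 27.03 tool Fy,Fz -23.8 0.2 Fzworld 5.2 Mz [ 1.57  3.26 -0.22] th -123.65 geo -122.36 rad 136.9 z 0.0928 op 22.1
```

```bash
python3 -m inch '{"dp":[[0,0.6,0],[0,0,0]],"yaw":[0.5,0]}'>/dev/null; python3 st.py
```

```text
t 27.2 tool Fy,Fz -22.5 1.6 Fzworld 4.4 Mz [ 1.45  3.3  -0.23] th -124.17 geo -122.76 rad 136.9 z 0.0928 op 21.4
```

```bash
python3 -m inch '{"dp":[[0,0.6,0],[0,0,0]],"yaw":[0.5,0]}'>/dev/null; python3 st.py
```

```text
t 27.37 tool Fy,Fz -23.0 0.9 Fzworld 3.8 Mz [ 1.45  3.22 -0.37] th -124.69 geo -123.22 rad 136.9 z 0.0929 op 21.9
```

The pin torque peaked at about 2.3–2.4 N m. It has since fallen to about 1.6 N m as the handle moved on by roughly 0.065 rad, so the wrench has clicked and is well short of the stop. I'll back off now.

```bash
python3 -m inch '{"dp":[[0,-2,0],[0,-2,0],[0,-2,0],[0,-2,0],[0,0,0]],"yaw":[-0.8,-0.8,-0.8,-0.8,0]}'>/dev/null; python3 st.py
```

```text
t 27.78 tool Fy,Fz -19.4 0.2 Fzworld 1.9 Mz [1.1  2.73 0.09] th -121.33 geo -120.72 rad 136.9 z 0.0931 op 21.8
```

```bash
python3 -m inch '{"dp":[[0,-2,0],[0,-2,0],[0,-2,0],[0,-2,0],[0,0,0]],"yaw":[-0.3,-0.3,-0.3,-0.3,0]}'>/dev/null; python3 st.py
```

```text
t 28.2 tool Fy,Fz -9.0 2.3 Fzworld -3.6 Mz [ 0.3   1.75 -0.18] th -120.23 geo -120.1 rad 137.0 z 0.0938 op 21.8
```

```bash
python3 -m inch '{"dp":[[0,-2,0],[0,-2,0],[0,-1.5,0],[0,-0.5,0],[0,0,0],[0,0,0]],"yaw":[0,-0.1,0,0,0,0]}'>/dev/null; python3 st.py
```

```text
t 28.7 tool Fy,Fz -0.5 4.0 Fzworld -9.6 Mz [-0.48  0.85  0.17] th -120.15 geo -119.79 rad 137.0 z 0.0946 op 21.4
```

```bash
python3 -m inch '{"dp":[[0,-1.2,1],[0,-1.2,0],[0,0,0],[0,0,0]],"yaw":[-0.5,-0.5,0,0]}'>/dev/null; python3 st.py
```

```text
t 29.03 tool Fy,Fz -0.4 0.9 Fzworld -7.9 Mz [ 0.02  0.03 -0.07] th -119.19 geo -119.02 rad 136.9 z 0.0954 op 22.1
```

The load is off, so I'll lift slowly.

```bash
python3 -m inch '{"dp":[[-1,0,0],[-1,0,0],[-1,0,0],[-1,0,0],[0,0,0]],"yaw":[0,0,0,0,0]}'>/dev/null; python3 st.py;  python3 -m inch '{"dp":[[-2,0,0],[-2,0,0],[-2,0,0],[-2,0,0],[0,0,0]],"yaw":[0,0,0,0,0]}'>/dev/null; python3 st.py
```

```text
t 29.45 tool Fy,Fz -0.3 -1.0 Fzworld -9.1 Mz [ 0.28 -0.15  0.15] th -119.16 geo -118.64 rad 136.6 z 0.0991 op 21.9
t 29.87 tool Fy,Fz -0.6 2.2 Fzworld -10.9 Mz [-0.07  0.11  0.27] th -119.15 geo -118.41 rad 135.8 z 0.1071 op 22.2
```

```bash
python3 -m inch '{"dp":[[-2,0,0],[-2,0,0],[0,0,0]],"yaw":[0,0,0]}'>/dev/null; python3 st.py;  python3 -m inch '{"dp":[[-2,0,0],[-2,0,0],[-2,0,0],[0,0,0]],"yaw":[0,0,0,0]}'>/dev/null; python3 st.py; python3 -c "
from go import *
c=bot.capture('top');crop(c,280,140,70,75,10,'v1')
d=bot.capture('scene');crop(d,180,110,90,75,8,'v2')"
```

```text
t 30.12 tool Fy,Fz 0.3 4.1 Fzworld -13.3 Mz [-0.39  0.39  0.27] th -119.14 geo -118.32 rad 135.4 z 0.1109 op 21.9
t 30.45 tool Fy,Fz -0.4 6.8 Fzworld -13.8 Mz [-0.82  0.56  0.28] th -119.12 geo -118.17 rad 134.7 z 0.1166 op 21.6
```

View pics/v1.png

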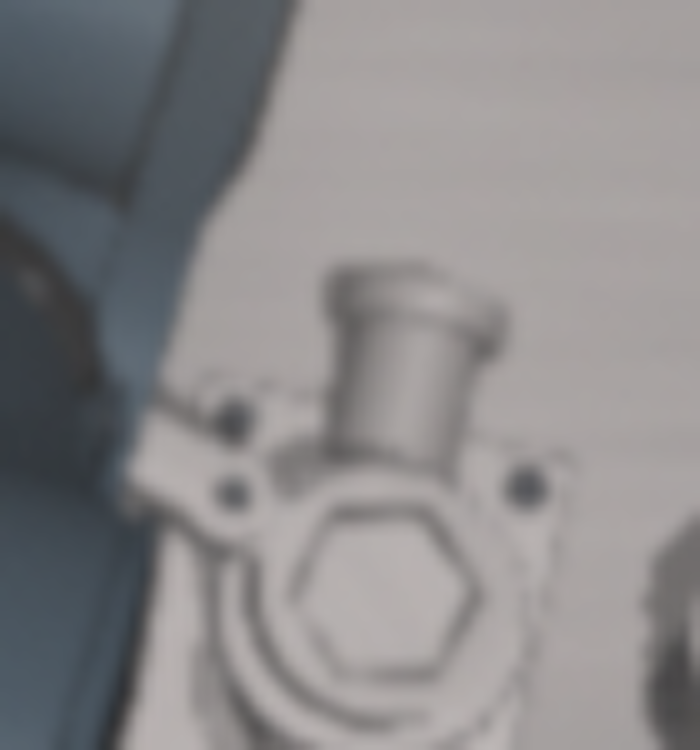

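View pics/v2.png

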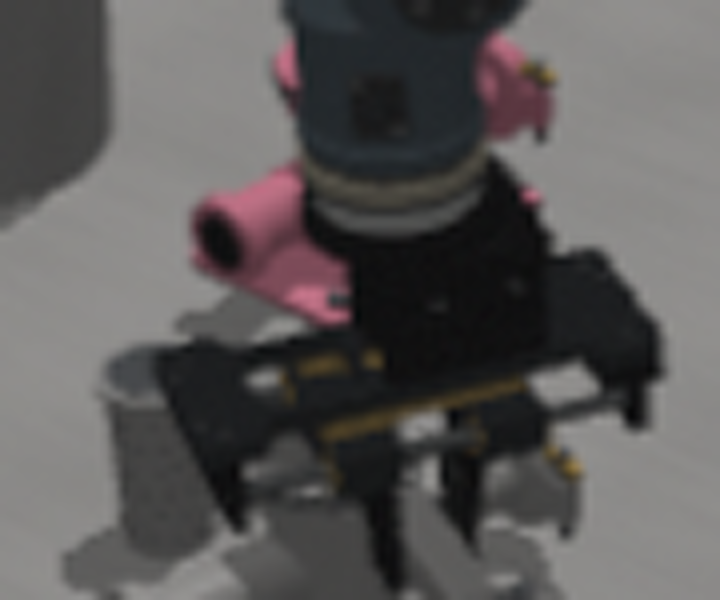

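The ring stayed down while the handle pivoted up in the pads, because it was still at the clockwise edge of its play. I'll lower it back, turn counter-clockwise to the middle of the play (about 4.6° from contact), and lift again.

```bash
python3 -m inch '{"dp":[[2,0,0],[3,0,0],[3,0,0],[3,0,0],[3,0,0],[3,0,0],[2,0,0],[0,0,0]],"yaw":[0,0,0,0,0,0,0,0]}'>/dev/null; python3 st.py
```

```text
t 31.22 tool Fy,Fz -0.2 -1.4 Fzworld -2.6 Mz [0.03 0.13 0.05] th -119.2 geo -118.93 rad 137.3 z 0.0979 op 21.2
```

```bash
python3 -m inch '{"dp":[[1,0,0],[1,0,0],[0,0,0]],"yaw":[0,0,0]}'>/dev/null; python3 st.py
python3 -m inch '{"dp":[[0,-2.4,0.02],[0,-2.4,0.02],[0,-2.4,0.02],[0,0,0],[0,0,0]],"yaw":[-1,-1,-1,0,0]}'>/dev/null; python3 st.py
```

```text
t 31.47 tool Fy,Fz -0.4 -6.2 Fzworld -1.8 Mz [ 0.39 -0.21  0.07] th -119.19 geo -118.88 rad 137.3 z 0.0961 op 21.9
t 31.88 tool Fy,Fz 2.0 -5.2 Fzworld -6.2 Mz [ 0.52 -0.46  0.2 ] th -116.15 geo -115.75 rad 136.7 z 0.0959 op 21.7
```

```bash
python3 -m inch '{"dp":[[0,0.6,-1],[0,0,-0.5],[0,0,0],[0,0,0]],"yaw":[0,0,0,0]}'>/dev/null; python3 st.py
python3 -c "
from go import *
c=bot.capture('top');crop(c,280,140,70,75,10,'v3')
d=bot.capture('scene');crop(d,180,110,130,100,6,'v4')"
```

```text
t 32.22 tool Fy,Fz 1.4 -0.2 Fzworld -5.0 Mz [-0.1   0.02  0.04] th -116.17 geo -115.64 rad 137.1 z 0.0956 op 21.6
```

View pics/v3.png

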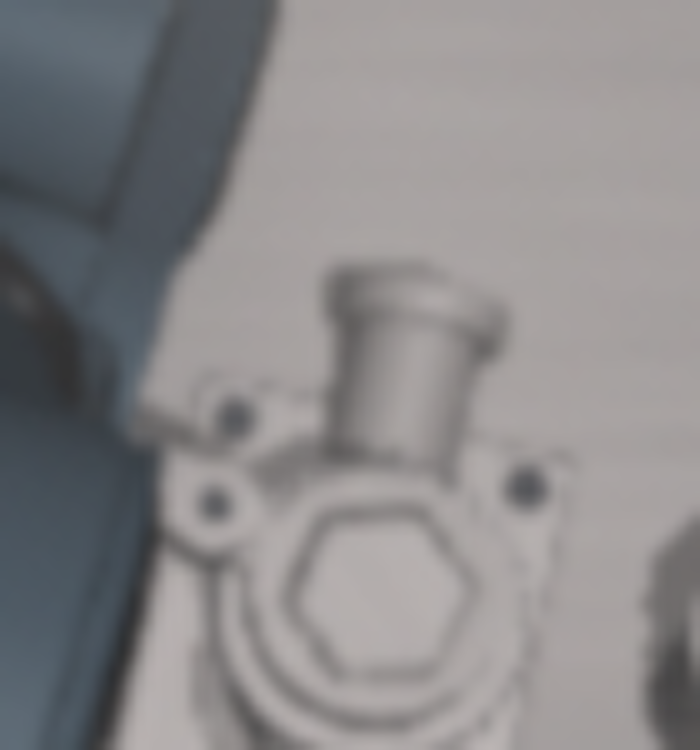

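View pics/v4.png

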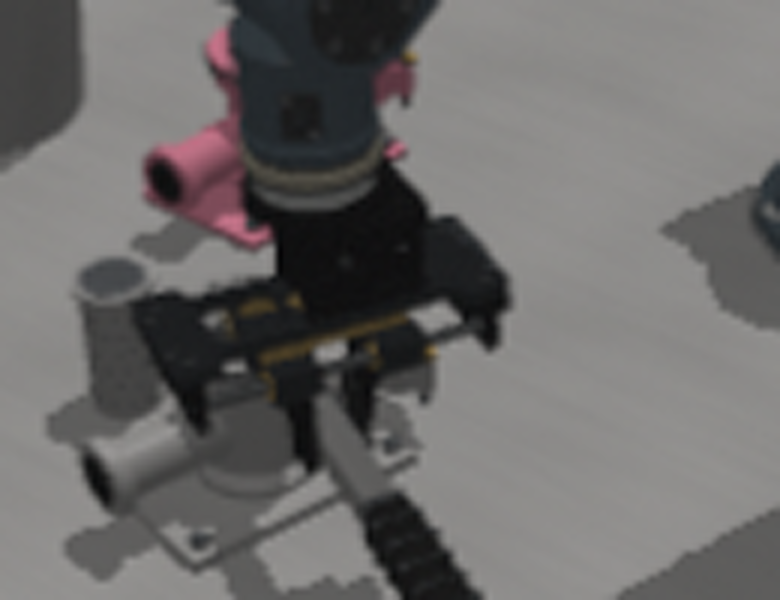

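```bash
python3 -m inch '{"dp":[[0,0.5,0],[-1,0,0],[-1,0,0],[0,0,0]],"yaw":[0,0,0,0]}'>/dev/null; python3 st.py
python3 -m inch '{"dp":[[-1,0,0],[-1,0,0],[-1,0,0],[0,0,0]],"yaw":[0,0,0,0]}'>/dev/null; python3 st.py
```

```text
t 32.65 tool Fy,Fz -0.5 -0.3 Fzworld -6.2 Mz [-0.13  0.07  0.03] th -116.18 geo -115.98 rad 137.8 z 0.0981 op 21.9
t 32.98 tool Fy,Fz -0.2 -0.1 Fzworld -4.7 Mz [-0.07  0.16 -0.06] th -116.17 geo -116.06 rad 137.9 z 0.1012 op 21.9
```

Free, with no friction. I'll keep lifting.

```bash
python3 -m inch '{"dp":[[-1.5,0,0],[-1.5,0,0],[-1.5,0,0],[0,0,0]],"yaw":[0,0,0,0]}'>/dev/null; python3 st.py
python3 -m inch '{"dp":[[-2,0,0],[-2,0,0],[-2,0,0],[0,0,0]],"yaw":[0,0,0,0]}'>/dev/null; python3 st.py
```

```text
t 33.32 tool Fy,Fz 0.3 -0.2 Fzworld -5.8 Mz [-0.05  0.13  0.04] th -116.18 geo -116.09 rad 137.9 z 0.1058 op 22.0
t 33.65 tool Fy,Fz -0.5 -0.5 Fzworld -6.4 Mz [-0.11  0.02 -0.01] th -116.17 geo -116.19 rad 137.9 z 0.112 op 21.9
```

```bash
python3 -m inch '{"dp":[[-3,0,0],[-4,0,0],[-6,0,0],[-8,0,0],[-8,0,0],[-8,0,0],[-6,0,0],[-3,0,0],[0,0,0],[0,0,0]],"yaw":[0,0,0,0,0,0,0,0,0,0]}'>/dev/null; python3 st.py
python3 -c "
from go import *
c=bot.capture('top');crop(c,270,130,80,80,8,'v5')
d=bot.capture('scene');crop(d,180,90,130,100,6,'v6')"
```

```text
t 34.48 tool Fy,Fz -0.4 0.2 Fzworld -6.6 Mz [-0.11  0.13  0.03] th -116.17 geo -115.99 rad 137.8 z 0.1577 op 21.7
```

View pics/v5.png

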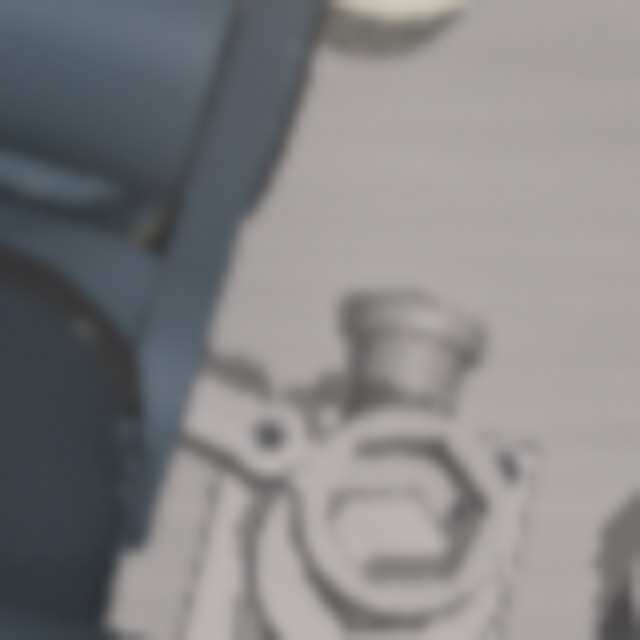

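View pics/v6.png

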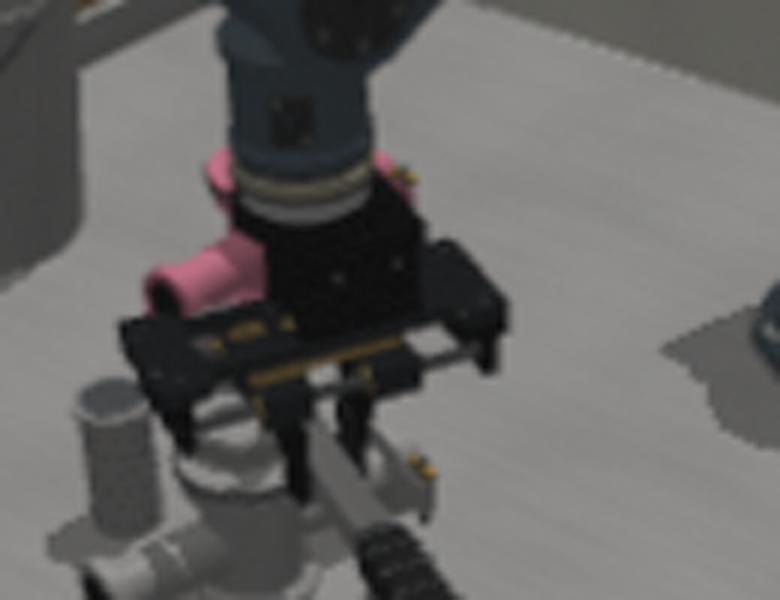

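The ring is clear of the hexagon. I'll carry the wrench to the free area at TCP (0.48, 0.20) and turn it to about -90°.

```bash
python3 -c "
from go import *
plan(.48,.2,.1577,-92)"
```

```text
t 34.5833 pos [560.  -50.  157.1] F [-0.3  0.1 -6.5] M [-0.06  0.08  0.02] op 21.6
dp tool mm [  -0.5 -182.1 -189.1] tilt [-0.06  0.02] j [-16.  29.  94.   0.  57.  10.]
jaw -26.18 yaw -24.18
```

```bash
python3 -m inch '{"dp":[[0,-4,-4],[0,-8,-8],[0,-12,-13],[0,-15,-16],[0,-17,-17],[0,-17,-17],[0,-17,-17],[0,-17,-17],[0,-17,-17],[0,-17,-17],[0,-15,-16],[0,-12,-13],[0,-9,-10],[0,-5,-7],[0,0,0]],"yaw":[0,0,0,0,0,0,0,0,0,0,0,0,0,0,0]}'|egrep 'time|pos|for|op'
python3 -m inch '{"dp":[[0,0,0],[0,0,0],[0,0,0],[0,0,0],[0,0,0],[0,0,0],[0,0,0],[0,0,0]],"yaw":[-2,-4,-5,-5,-4,-2,-2,0]}'|egrep 'time|pos|for|op'
python3 - <<'E'
from go import *
plan(.48,.2,.1577,-92)
c=bot.capture("top");d=bot.capture("scene");cv2.imwrite("pics/x1.png",d["color"][:,:,::-1]);crop(c,280,155,70,70,8,"x2");crop(d,200,160,180,110,4,"x3")
E
```

```text
time_s: 35.83
position: [0.4792, 0.2018, 0.1573]
force: [1.1, 0.1, -6.4]
opening: 0.254
time_s: 36.5
position: [0.4806, 0.199, 0.1574]
force: [-0.4, 0.3, -6.2]
opening: 0.248
t 36.5 pos [480.6 199.  157.4] F [-0.4  0.3 -6.2] M [-0.09  0.08  0.01] op 21.6
dp tool mm [-0.3 -0.6 -0.9] tilt [-0.01 -0.02] j [ 10.  26. 100.  -0.  54.  12.]
jaw -2.19 yaw -0.19
```

View pics/x2.png

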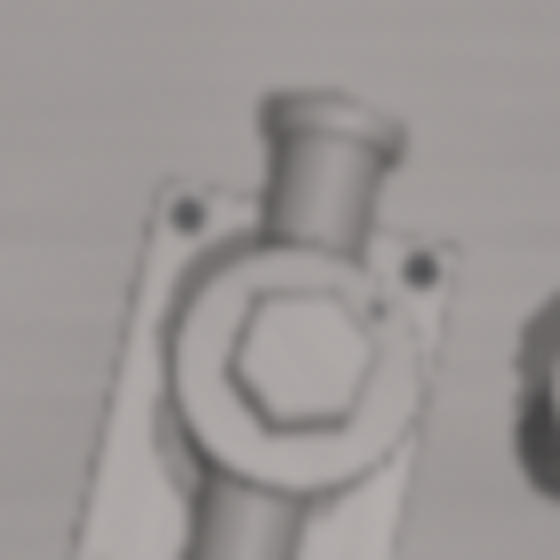

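View pics/x1.png

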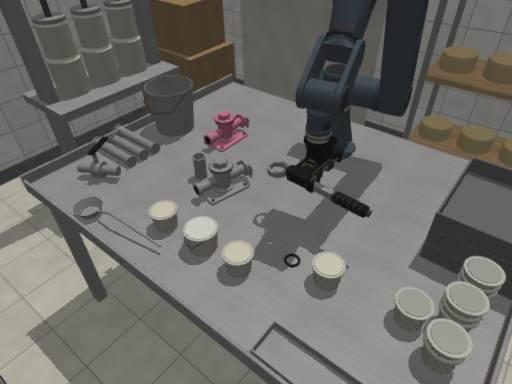

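```bash
python3 - <<'E'
from h import *
c=bot.capture("top")
for x,y in((380,310),):
    p=at(c,(x+.5)/8-.5+280,(y+.5)/8-.5+155,.112);print(p,np.degrees(np.arctan2(p[1]+.174,p[0]-.5)))
T=lambda x,y:((x+.5)/8-.5+280,(y+.5)/8-.5+155)
V=[(250,292),(340,292),(378,350),(350,425),(270,432),(232,360)]
q=np.array([at(c,*T(*v),.130)[:2] for v in V]);q-=q.mean(0);print(np.degrees(np.arctan2(q[:,1],q[:,0]))%60,np.hypot(*q.T))
E
```

```text
[ 0.52140136 -0.20399527  0.112     ] -54.492479844200304
[37.96410689 31.15706735 37.32964296 34.0629259  35.57850518 32.22402678] [0.02921903 0.02683051 0.0258287  0.02779835 0.02839714 0.02443401]
```

The cap has turned about 22° clockwise (dot from -33° to -54.5°, hexagon by 22.7°), which fits a seated cap. Before lowering I'll check the wrench's pitch.

```bash
python3 - <<'E'
from go import *
from ov import *
c=bot.capture("top");d=bot.capture("scene")
s=bot.read_state();p=s["position"];R=s["tcp_rot"];th=np.degrees(np.arctan2(R[1,1],R[0,1]))-90
r=p+.138*np.array([np.cos(np.radians(th)),np.sin(np.radians(th)),0])
w=rpts(r[0],r[1],th,p[2]+.0165)
line(d,255,145,130,80,6,"y1",[(w,(0,0,255))]);line(c,130,130,140,110,5,"y2",[(w,(0,0,255))])
E
```

```text
(no output)
```

View pics/y1.png

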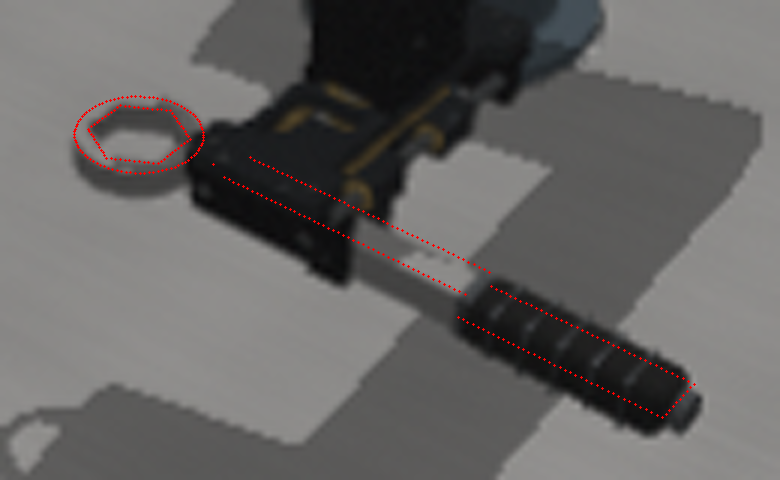

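View pics/y2.png

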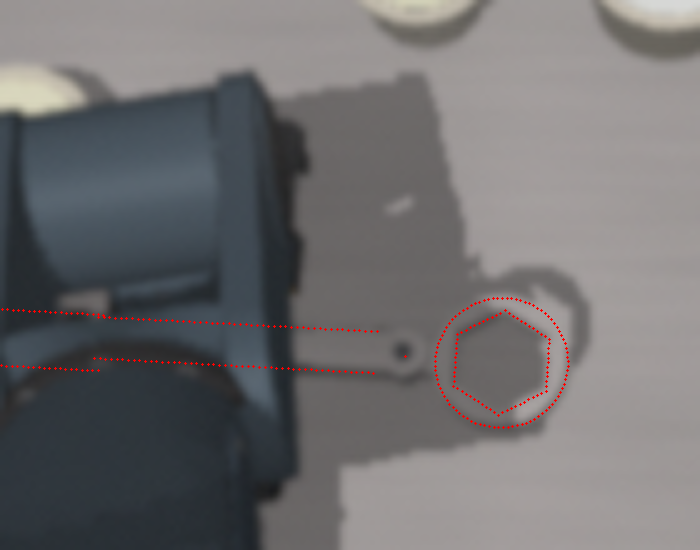

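The overlay matches, so the wrench is level. I'll lower it: fast to about 12 mm above the table, then slowly.

```bash
python3 -m inch '{"dp":[[4,0,0],[8,0,0],[13,0,0],[16,0,0],[16,0,0],[16,0,0],[16,0,0],[16,0,0],[16,0,0],[14,0,0],[12,0,0],[8,0,0],[4,0,0],[2,0,0],[0,0,0],[0,0,0]],"yaw":[0,0,0,0,0,0,0,0,0,0,0,0,0,0,0,0]}'|egrep 'time|pos|for|op'
```

```text
time_s: 38.08
position: [0.481, 0.1999, -0.0031]
force: [-0.1, 0.5, -6.4]
opening: 0.248
```

```bash
python3 -m inch '{"dp":[[2,0,0],[2,0,0],[1.5,0,0],[0,0,0]],"yaw":[0,0,0,0]}'|egrep 'time|pos|for|op'
```

```text
time_s: 38.42
position: [0.4804, 0.1998, -0.0091]
force: [-0.3, -0.6, -6.3]
opening: 0.251
```

```bash
python3 -m inch '{"dp":[[1,0,0],[1,0,0],[1,0,0],[0,0,0]],"yaw":[0,0,0,0]}'|egrep 'time|pos|for|op';python3 -m inch '{"dp":[[1,0,0],[0.7,0,0],[0,0,0]],"yaw":[0,0,0]}'|egrep 'time|pos|for|op'
```

```text
time_s: 38.75
position: [0.4804, 0.1997, -0.0122]
force: [-0.4, 1.1, -6.2]
opening: 0.246
time_s: 39.0
position: [0.4805, 0.1997, -0.0138]
force: [-0.4, -0.9, -4.2]
opening: 0.25
```

```bash
python3 -m inch '{"dp":[[0.6,0,0],[0,0,0],[0,0,0]],"yaw":[0,0,0]}'|egrep 'time|pos|for|op';python3 -m inch '{"dp":[[0.6,0,0],[0,0,0],[0,0,0]],"yaw":[0,0,0]}'|egrep 'time|pos|for|op';python3 -m inch '{"dp":[[0.6,0,0],[0,0,0],[0,0,0]],"yaw":[0,0,0]}'|egrep 'time|pos|for|op'
```

```text
time_s: 39.25
position: [0.4806, 0.1997, -0.0143]
force: [-0.3, -1.8, -4.5]
opening: 0.253
time_s: 39.5
position: [0.4805, 0.1998, -0.015]
force: [-0.1, -1.8, -4.6]
opening: 0.252
time_s: 39.75
position: [0.4805, 0.1998, -0.0156]
force: [-0.9, -1.0, -3.8]
opening: 0.251
```

```bash
python3 -m inch '{"dp":[[0.6,0,0],[0,0,0],[0,0,0]],"yaw":[0,0,0]}'|egrep 'time|pos|for|op';python3 -m inch '{"dp":[[0.5,0,0],[0,0,0],[0,0,0]],"yaw":[0,0,0]}'|egrep 'time|pos|for|op';python3 -c "
from go import *
d=bot.capture('scene');crop(d,240,160,130,100,6,'z1')"
```

```text
time_s: 40.0
position: [0.4805, 0.1998, -0.0157]
force: [-1.7, -1.0, 3.7]
opening: 0.25
time_s: 40.25
position: [0.4805, 0.1998, -0.0157]
force: [-2.0, -3.5, 8.5]
opening: 0.248
```

View pics/z1.png

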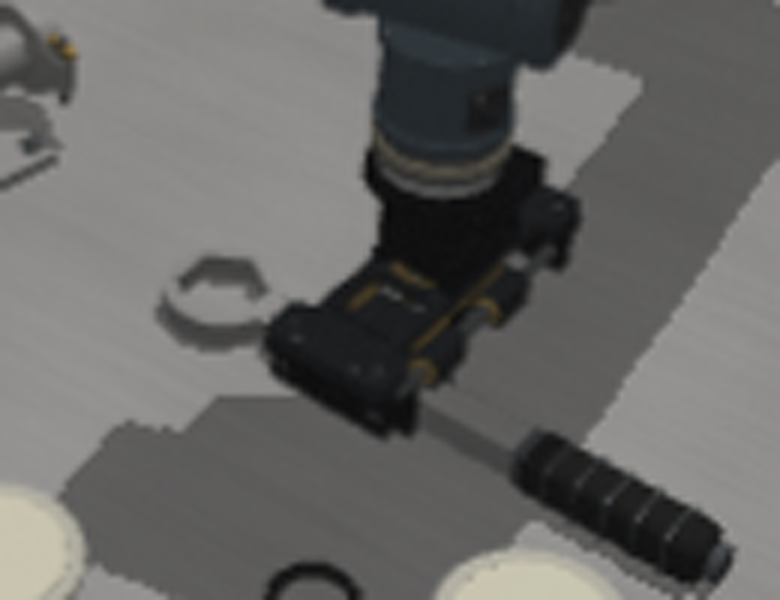

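It rests flat with ring and grip both down, so I'll ease up 0.8 mm, open, and retreat straight up.

```bash
python3 -m inch '{"dp":[[-0.8,0,0],[0,0,0]],"yaw":[0,0]}'|egrep 'pos|for';python3 -m inch '{"dp":[[0,0,0],[0,0,0],[0,0,0],[0,0,0],[0,0,0],[0,0,0],[0,0,0],[0,0,0],[0,0,0]],"yaw":[0,0,0,0,0,0,0,0,0]}' 60|egrep 'time|pos|for|op'
python3 -m inch '{"dp":[[-2,0,0],[-5,0,0],[-10,0,0],[-15,0,0],[-16,0,0],[-16,0,0],[-16,0,0],[-16,0,0],[-16,0,0],[-16,0,0],[-15,0,0],[-10,0,0],[-5,0,0],[-2,0,0],[0,0,0]],"yaw":[0,0,0,0,0,0,0,0,0,0,0,0,0,0,0]}'|egrep 'time|pos|for|op'
python3 -c "
from go import *
d=bot.capture('scene');cv2.imwrite('pics/f1.png',d['color'][:,:,::-1])
c=bot.capture('top');cv2.imwrite('pics/f2.png',c['color'][:,:,::-1])"
```

```text
position: [0.4807, 0.1998, -0.0157]
force: [-0.7, -2.1, 2.6]
time_s: 41.22
position: [0.4805, 0.1998, -0.0159]
force: [-0.0, 0.5, -0.0]
opening: 0.676
time_s: 42.47
position: [0.4805, 0.1997, 0.1445]
force: [-0.0, -0.5, -0.2]
opening: 0.688
```

View pics/f1.png

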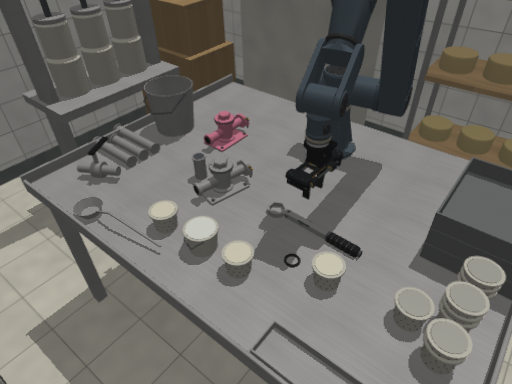

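View pics/f2.png

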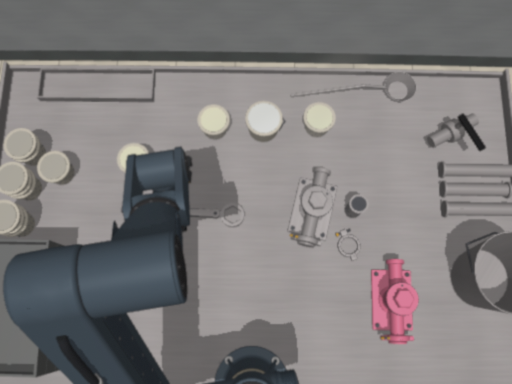

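The scene view shows the wrench flat on the table, with its ring at (276,208) and grip end at (358,247), clear of the strainer. The bystanders are in their original pixel positions and the gripper is free, so I'm handing in.

```bash
python3 -c "
from rig import bot
print(bot.hand_in())"
```

```text
the job is handed in; nothing more can be done
None
```

The cap is tightened to the wrench's click, and the wrench lies flat on the table, clear of the strainer. I handed the job in at about 42.6 s.

- **Seating:** I set the ring down over the stainless strainer's hexagon until the disc carried about 5 N.
- **Tightening:** I turned clockwise until the cap came up hard. The estimated torque at the pin peaked at about 2.3–2.4 N m, then fell to about 1.6 N m as the handle moved on by roughly 0.065 rad. I stopped there, short of the 0.14 rad stop. These figures come from force and pose readings; the joint itself can't be read.
- **Cap turned:** The pictures after lifting off show it turned about 22° (dot 21.3°, hexagon 22.7°), which fits the wrench angles.
- **Last checks:** The final pictures show the wrench lying flat and the bystanders in place. The gripper is open, 0.14 m up, with about zero force on it.

Two things went wrong on the way and were mended:

- **First grasp missed:** It closed on air because the fingertips sit about 28 mm higher than the reported TCP implies. I found the real height by eye and by small downward steps without contact. The second grasp held.
- **First lift-off jammed:** The ring stayed down and the handle tilted in the pads, peaking at about 14 N of vertical force. I lowered it, turned back to the middle of the hexagon's play, and it came off freely.

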